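# Ready the grease loader for a fresh cartridge

### The job

Ready the bench grease loader for a new cartridge. With the putty knife's blade under the lip of its greasy cover, lever the cover up until it stands well open (60 degrees or more), touching the cover with nothing but the knife, and lay the knife back on the bench clear of the loader. Then pull the spring-loaded rod out by its T-handle until its pointer lines up with the mark, and finish while holding it there in the gripper: do not let go; leave the other things on the bench where they are.

Things in the scene. Friction and masses are not known exactly. Their poses are not given: they have to be found in the camera images.
- loader: Grey steel bench loader, fixed. Origin: under its base plate, on the rod's line; +x runs along the rod to the brass nozzle, T-handle on the -x side. Base plate x -200 to 150, y -78 to 72, 10 mm thick. Trough x -20 to 110, y -36 to 36, walls up to z = 60 mm, closed by the cover.
- cover (a joint): Angle of the aluminium cover (134 mm along loader x, 88 mm across, 5 mm thick, 0.1 kg), rad: 0 shut, grows as it opens, stop at 1.75. It hinges along the trough's +y edge and its free lip on the -y side rises. A stiff hinge keeps it where it is left; about 1.6 N upward at the lip moves it.
- cover_lip (a point): Middle of the cover's free edge, at mid-thickness; shut: loader (45, -52, 62.5) mm. The lip overhangs the trough's wall by 16 mm and the sill below by 4 mm; its underside is 60 mm above the bench. This point's +y axis points to the hinge.
- cover_hinge (a point): Point of the hinge line at the middle of the cover, 88 mm from the lip: loader (45, 36, 62.5) mm. The hinge line runs along loader x.
- slit (a point): Middle of the slit under the shut lip, open to loader -y: loader (45, -48, 55.5) mm. The slit is 9 mm high (z 51 to 60), 130 mm long along loader x and 12 mm deep from the sill's edge (y -48) to the trough's wall (y -36); its lower side is the sill.
- rod (a joint): Pull of the follower rod, m: 0 fully in, grows as the handle is pulled along loader -x, stop at 0.075. A spring draws it back in: about 5 N at rest, 10 N at 45 mm, 12 N at 60 mm.
- rod_grip (a point): Centre of the T-handle's black crossbar: 14 mm thick along the pull (loader x), 50 mm wide across it, 22 mm tall, centre 77 mm above the bench, on a 14 x 16 mm stem. With the rod in it is at loader x = -95 mm, 75 mm from the trough's end wall; free space around it to be pinched from above.
- rod_index (a point): Tip of the rod's pointer, a 6 mm square bar that sticks out to loader -y under the handle; same loader x as the handle's centre, 48 mm to its -y side, 28 mm above the bench.
- mark: The mark: an upright steel fin 3 mm thick (loader x), 14 mm wide, 22 mm tall on a small dark clamp block, on the rail at the -y side of the loader's base, 42 to 58 mm to loader -x of the pointer at rest. Origin: under the block's centre, 16 mm above the bench, below the fin; axes as the loader's. Fin's top 46 mm above the bench. Fixed.
- knife: Putty knife, loose, lying flat on the bench, about 0.1 kg. Wooden handle 100 x 22 x 24 mm (long, wide, tall), steel blade 32 mm wide, 2.5 mm thick. Origin: centre of the handle's underside; +x points along the knife to the blade's tip. The blade is level, its mid-plane 10 mm above the underside, and runs from x = 50 to 135 mm.
- knife_tip (a point): Middle of the blade's end edge: knife (135, 0, 10) mm.
- spray: Bystander: spray can, 65 mm across, 190 mm tall, standing; origin under its centre. Leave it.
- cartridge: Bystander: cardboard grease cartridge, 48 mm across, 128 mm tall, standing; origin under its centre. Leave it.
- tub: Bystander: white plastic tub, 72 mm across, 70 mm tall; origin under its centre. Leave it.
- sander: Bystander: cork sanding block 110 x 60 x 30 mm; origin under its centre. Leave it.
Mind the look-alikes: they are no part of the job. There is more than one size of the knife; the one meant has the size given above.

How it is judged:
By the outcome, as a careful person would: the job done as asked, in the order asked, and still so for the second after the job is handed in, while the arm keeps its last pose, push and grip.
It also fails if it takes over 54 s, if anything falls off the work surface, if the arm or the gripper's body presses on something with over 40 N, if the wrist force passes 120 N, or if a joint passes its speed limit or range.

### The arm

A 6-joint arm with a two-finger parallel gripper is mounted at the origin on the work surface. World frame = base frame: x ahead of the robot, y to its left, z up, the work surface at z = 0. Lengths are in m, angles in rad, forces in N, time in s.
With the tool pointing down it reaches from about 0.4 to 0.825 m from the base axis. Payload 7 kg.
Tool frame: the origin (TCP) lies midway between the tips of the shut fingers; the grasp point (between the pads) lies 19 mm behind it; z points along the fingers, x is the direction in which the jaws open and shut, and the axes are right-handed (so a half turn about z gives the same grasp; the last joint's range is limited). The gripper opens to 88 mm and grips with 3 to 60 N. Pads are 19 mm wide; open, the fingers measure 130 mm over their backs; the gripper's body (78 mm by 193 mm) begins 47 mm behind the grasp point.
Start: joints at [-0.858, 0.359, 0.012, 0, -1.224, -0.288], TCP at [0.278, -0.615, 0.227] pointing down, gripper open.
Joint ranges: [-3.07, 3.07], [-1.43, 2.12], [-1.02, 1.25], [-3.03, 1.67], [-3.05, -0], [-3.03, 3.03]. Speed limits (rad/s): [2.39, 2.39, 3.01, 3.14, 3.14, 3.14].

### API

Orientations are given as [roll, pitch, yaw] about the fixed x, y, z axes, in that order (R = Rz(yaw) Ry(pitch) Rx(roll)).
In Python, from station import arm, viewer, ticket gives the robot as it stands. The module is installed in compiled form; this text tells all that it offers.
- The arm moves only by the tool step_arm, never from a script. Its argument "targets" is a list of rows, each a list of 3 entries, a list of its own where there are three numbers: the shift along the tool's x, y, z in m, then the turn, a rotation vector about the tool's x, y, z in degrees, then the opening, from -1 (shut) to 1 (fully open), so that 0 is half open. A call has exactly 8 rows; each row shifts and turns the commanded pose from where the row before left it, along the tool's axes as they then stand; what a row does not reach is not made up. A row lasts 1/10 s, in which the tool goes at most 50 mm and 8.59 degrees, less where a joint would pass 70% of its speed; a pose out of reach is approached as far as the arm can. A call is refused whole if a number of a shift passes 0.05 or a number of a turn 8.59, either way. A call with a gripper value outside its range is refused whole. The fingers move at their own pace and stop on an object; "grip_force" is the grip in N (left out, the last holds). Time passes only in rows, so rows that do not move let the fingers close, or fill a call up. It gives the time, the measured TCP pose, the force and the opening at its end, in the units of the state.
- arm.get_state(): the state, without advancing time (a new reading comes with each control period).
- viewer.grab_frame(name): name is "scene" or "top" or "wrist"; returns (picture, depth): 480x640x3 uint8, red, green, blue; 480x640 float32, m along the optical axis (not along the pixel's ray), 0 where there is no reading.
- viewer.calibration(name): a dict with "fov_y" (degrees; the focal length in pixels is half the picture's height over the tangent of half this angle, whatever the lens; pixels are square), "cx", "cy" (the principal point, pixels), "world_to_cam" (4x4, takes a point from world to camera coordinates); the wrist camera has in their place "tool_from_camera" (4x4, takes a point from camera to tool coordinates, whose origin is the TCP and whose axes are the tool frame's). Camera axes: x right, y up, looking along -z (the intrinsics and any distortion apply to the point x, -y, -z); pixel columns grow to the right and rows downward; lengths in m; the calibration is good to about 2 mm. A picture is of the moment at which its call begins: read the wrist's pose just before it. calibration takes no time and is no camera call.
- ticket.job_done(): hands the job in, once; it reports no verdict.
The state is a dict: "t": time; "q": joint angles; "qd": joint speeds; "joint_efforts": joint torques, N m; "eef_pos": TCP position; "ee_rot": TCP orientation; "force": force on the tool from outside, world axes, zero at the start; "moment": the same for the moment, N m; "width": finger opening in m.
Only numpy, scipy, OpenCV 4.12 (cv2) and the standard library are available. Lean on these libraries where they do the work, as an engineer would, in place of code of your own. Each camera call takes 0.05 s, during which the arm holds its last target.

## Working session

There is one attempt and no reset: what is moved stays moved. The work goes in short steps, Python scripts to look and compute and a tool call to move; the robot and the scene stay as the last step left them, time stands still between calls to the robot, and variables do not carry over. Pictures are saved under pics/ and viewed, and the job is handed in when it is done.

Besides the shell and the picture viewer there is one more tool, called after "Request:" as name(argument=value, ...), one argument or row to a line, values as JSON. step_arm: Moves the arm, as the interface text tells. Its arguments: {"type":"object","properties":{"targets":{"type":"array"},"grip_force":{"type":"number"}},"required":["targets"]}

```bash
mkdir -p pics
cat > h.py <<'E'
import numpy as np, cv2
from station import arm, viewer, ticket
from scipy.spatial.transform import Rotation as R
def grab(n,tag):
    s=arm.get_state(); p,d=viewer.grab_frame(n)
    cv2.imwrite(f'pics/{tag}.png',p[:,:,::-1]); np.savez(f'pics/{tag}.npz',p=p,d=d,pos=s['eef_pos'],rot=s['ee_rot']); return p,d,s
E
python3 - <<'E'
from h import *
for n in ['scene','top','wrist']:
    grab(n,n+'0'); print(n,viewer.calibration(n))
print(arm.get_state())
E
```

```text
scene {'fov_y': 49.90602651349959, 'cx': 326.0031979268863, 'cy': 240.34767394297796, 'world_to_cam': array([[ 0.59399478,  0.80444034,  0.00677806, -0.3017738 ],
       [-0.57670573,  0.41993218,  0.70076206,  0.25360499],
       [ 0.56087494, -0.42015795,  0.71336287, -1.48434736],
       [ 0.        ,  0.        ,  0.        ,  1.        ]])}
top {'fov_y': 45.51319108434255, 'cx': 320.178685761769, 'cy': 237.19439981722465, 'world_to_cam': array([[ 0.02128579, -0.99976721,  0.00352808, -0.0357231 ],
       [ 0.99848442,  0.02143735,  0.05068833, -0.51910707],
       [-0.05075217,  0.00244379,  0.99870829, -1.48556565],
       [ 0.        ,  0.        ,  0.        ,  1.        ]])}
wrist {'fov_y': 60.843822269170154, 'cx': 327.7232318238193, 'cy': 240.33602249798213, 'tool_from_camera': array([[ 9.99998633e-01, -8.36540243e-04, -1.42632948e-03,
         7.40406198e-04],
       [-1.20941971e-03, -9.58256541e-01, -2.85907222e-01,
        -7.77798533e-02],
       [-1.12761666e-03,  2.85908556e-01, -9.58256242e-01,
        -1.57893071e-01],
       [ 0.00000000e+00,  0.00000000e+00,  0.00000000e+00,
         1.00000000e+00]])}
{'t': 0.15, 'q': array([-8.57889329e-01,  3.59185325e-01,  1.12661919e-02, -2.19941965e-04,
       -1.22412968e+00, -2.88115459e-01]), 'qd': array([ 0.00117334, -0.00083817,  0.00311439,  0.00058916,  0.0014764 ,
        0.00172896]), 'joint_efforts': array([-1.49741303e-03, -5.83271205e+01,  2.93292189e+01,  7.00140417e+00,
        8.80122447e-03, -9.33809019e-05]), 'eef_pos': array([ 0.27800261, -0.61467712,  0.22586677]), 'ee_rot': array([-3.14143500e+00, -1.25961881e-03,  1.99551291e+00]), 'force': array([-0.47274658, -0.80835248, -0.28443116]), 'moment': array([ 0.0554491 ,  0.03396425, -0.00200617]), 'width': 0.0878846122034262}
```

View pics/scene0.png

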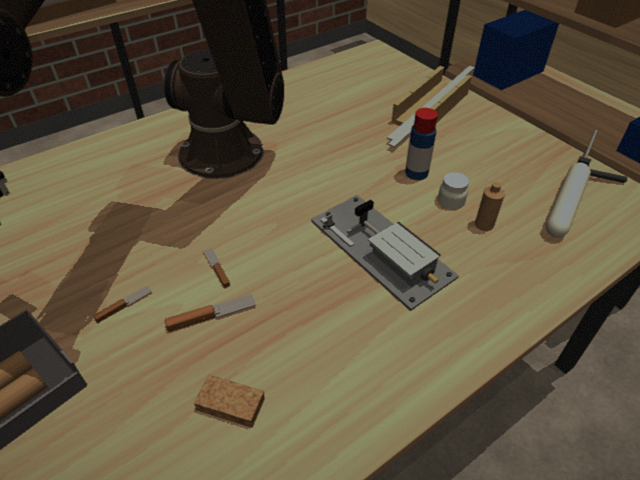

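View pics/top0.png

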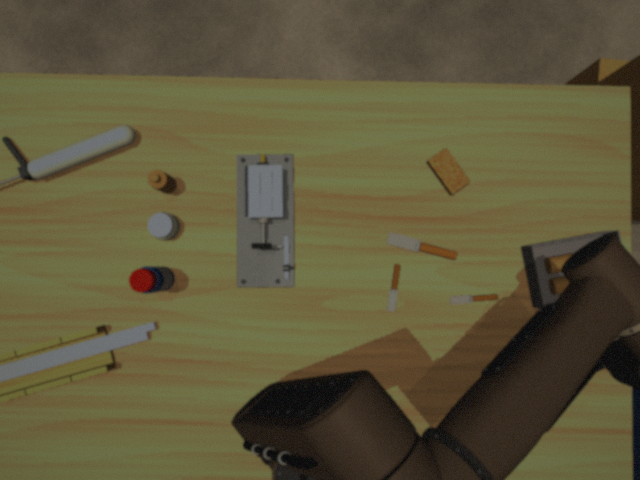

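View pics/wrist0.png

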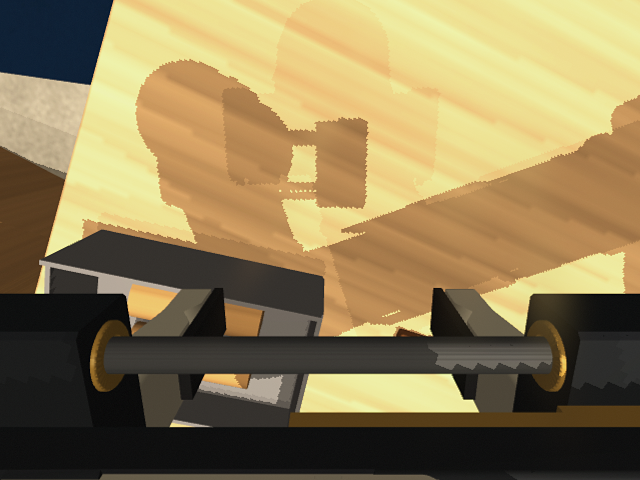

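```bash
cat >> h.py <<'E'
def cam(n,s=None):
    c=viewer.calibration(n); f=240/np.tan(np.radians(c['fov_y']/2))
    if n=='wrist':
        T=np.eye(4);T[:3,:3]=R.from_euler('xyz',s['ee_rot']).as_matrix();T[:3,3]=s['eef_pos']
        W=T@c['tool_from_camera']
    else: W=np.linalg.inv(c['world_to_cam'])
    return f,c['cx'],c['cy'],W
def ray(n,px,z,s=None):
    f,cx,cy,W=cam(n,s); px=np.atleast_2d(px).astype(float)
    d=np.c_[(px[:,0]-cx)/f,-(px[:,1]-cy)/f,-np.ones(len(px))]@W[:3,:3].T
    o=W[:3,3]; return o+d*((z-o[2])/d[:,2])[:,None]
def proj(n,P,s=None):
    f,cx,cy,W=cam(n,s); P=np.atleast_2d(P); q=np.linalg.inv(W); c=P@q[:3,:3].T+q[:3,3]
    return np.c_[cx+f*c[:,0]/-c[:,2],cy-f*c[:,1]/-c[:,2]]
def cloud(n,d,s=None):
    f,cx,cy,W=cam(n,s); v,u=np.mgrid[:480,:640]
    P=np.stack([(u-cx)/f*d,-(v-cy)/f*d,-d],-1); return P@W[:3,:3].T+W[:3,3]
E
python3 - <<'E'
from h import *
t=np.load('pics/top0.npz');im=t['p'][:,:,::-1]
cv2.imwrite('pics/c1.png',cv2.resize(im[145:300,225:305],None,fx=3.8,fy=3.8,interpolation=cv2.INTER_CUBIC))
cv2.imwrite('pics/c2.png',cv2.resize(im[220:320,380:500],None,fx=5,fy=5,interpolation=cv2.INTER_CUBIC))
P=cloud('top',t['d'])
for u,v in [(350,110),(350,250),(350,340),(500,200),(245,275),(265,190),(263,246),(438,250),(400,241),(450,170),(160,225)]:print(u,v,P[v,u].round(4))
t=np.load('pics/scene0.npz');P=cloud('scene',t['d'])
for u,v in [(280,250),(300,350),(200,316),(405,250)]:print(u,v,P[v,u].round(4))
E
```

```text
350 110 [ 0.8618 -0.097   0.0027]
350 250 [ 0.4883 -0.1042 -0.0025]
350 340 [ 2.525e-01 -1.085e-01  1.000e-04]
500 200 [ 0.6296 -0.5001 -0.0009]
245 275 [0.4167 0.1703 0.0061]
265 190 [0.6341 0.1182 0.0645]
263 246 [0.491  0.1172 0.0883]
438 250 [ 0.4924 -0.3313  0.025 ]
400 241 [ 0.5142 -0.2339  0.0137]
450 170 [ 0.7011 -0.3587  0.0329]
160 225 [0.539  0.3797 0.0702]
280 250 [ 0.4268 -0.0745  0.0016]
300 350 [ 0.6779 -0.1897 -0.0014]
200 316 [ 0.5027 -0.3165  0.0207]
405 250 [0.6407 0.1161 0.0657]
```

View pics/c1.png

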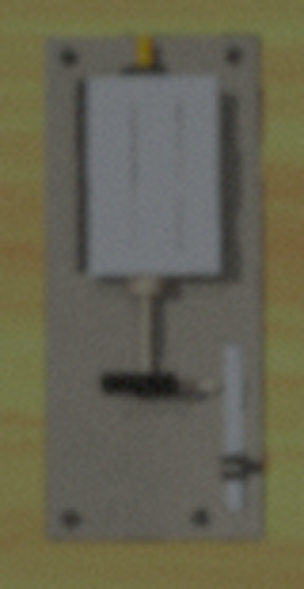

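View pics/c2.png

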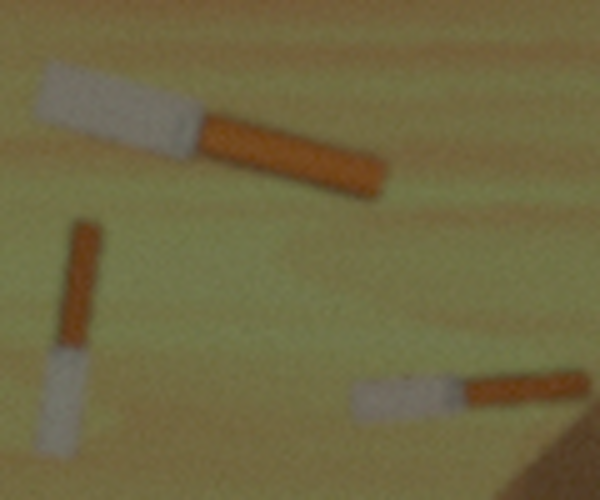

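Run:
```python
from h import *
t=np.load('pics/top0.npz');im=t['p'][:,:,::-1].copy()
hsv=cv2.cvtColor(im,cv2.COLOR_BGR2HSV)
def big(m,x0,y0,x1,y1):
    k=np.zeros_like(m);k[y0:y1,x0:x1]=m[y0:y1,x0:x1]
    cs,_=cv2.findContours(k,cv2.RETR_EXTERNAL,cv2.CHAIN_APPROX_NONE);return max(cs,key=cv2.contourArea)
# loader: low saturation
for (u,v) in [(245,275),(230,220),(438,250),(405,242),(410,265),(265,190),(263,246)]: print(u,v,hsv[v,u])
low=((hsv[:,:,1]<75)*255).astype(np.uint8)
c=big(low,225,145,305,300); r=cv2.minAreaRect(c); b=cv2.boxPoints(r)
print('loader',r); P=ray('top',b,0.01); print(P.round(4), P.mean(0)); print(np.linalg.norm(P-np.roll(P,1,0),axis=1))
org=((hsv[:,:,0]<17)&(hsv[:,:,1]>150))
c=big((org*255).astype(np.uint8),410,235,465,265); r=cv2.minAreaRect(c);P=ray('top',cv2.boxPoints(r),0.024);print('handle',r,P.round(4),P.mean(0),np.linalg.norm(P-np.roll(P,1,0),axis=1))
c=big(low,384,228,422,258); r=cv2.minAreaRect(c);P=ray('top',cv2.boxPoints(r),0.011);print('blade',r,P.round(4),P.mean(0),np.linalg.norm(P-np.roll(P,1,0),axis=1))
```

```text
245 275 [34 22 94]
230 220 [ 27 105 114]
438 250 [ 16 202 115]
405 242 [ 24  31 114]
410 265 [ 31  94 117]
265 190 [107  15 120]
263 246 [60  8 31]
loader ((265.0, 220.49996948242188), (57.99999237060547, 132.99996948242188), 0.0)
[[0.3849 0.1925 0.01  ]
 [0.7353 0.2025 0.01  ]
 [0.7387 0.0493 0.01  ]
 [0.3882 0.041  0.01  ]] [0.56176149 0.1213114  0.01      ]
[0.15149168 0.35048131 0.15329108 0.35059867]
handle ((438.1764831542969, 250.79415893554688), (36.62287902832031, 7.761138916015625), 14.03624439239502) [[ 0.4911 -0.2833  0.024 ]
 [ 0.5108 -0.288   0.024 ]
 [ 0.4897 -0.3807  0.024 ]
 [ 0.47   -0.376   0.024 ]] [ 0.49040517 -0.33199844  0.024     ] [0.09499827 0.02023399 0.0950627  0.02022315]
blade ((403.3899230957031, 241.4184112548828), (33.03322982788086, 12.724664688110352), 14.743562698364258) [[ 0.5073 -0.1971  0.011 ]
 [ 0.5399 -0.2051  0.011 ]
 [ 0.5196 -0.2893  0.011 ]
 [ 0.4871 -0.2812  0.011 ]] [ 0.51346874 -0.24313554  0.011     ] [0.08651261 0.03348878 0.08660873 0.03347102]
```

```bash
cat >> h.py <<'E'
def plan(p1,rpy1,n,grip,p0=None,rpy0=None):
    """rows from pose now (or p0) to p1 (m), rpy1 in deg"""
    s=arm.get_state(); p=np.array(s['eef_pos'] if p0 is None else p0); r=R.from_euler('xyz',s['ee_rot']) if rpy0 is None else R.from_euler('xyz',rpy0,degrees=True)
    r1=R.from_euler('xyz',rpy1,degrees=True); p1=np.array(p1)
    rows=[]
    for i in range(n):
        k=n-i
        sh=np.round(r.inv().apply((p1-p)/k),4); tr=np.round((r.inv()*r1).as_rotvec(degrees=True)/k,2)
        rows.append([sh.tolist(),tr.tolist(),grip]); p=p+r.apply(sh); r=r*R.from_rotvec(tr,degrees=True)
    for x in rows: print(x,',')
    print('norm',max(np.linalg.norm(x[0]) for x in rows), 'end',p,r.as_euler('xyz',degrees=True))
def st():
    s=arm.get_state(); print('t',s['t'],'p',s['eef_pos'].round(4),'rpy',np.degrees(s['ee_rot']).round(2),'F',s['force'].round(2),'M',s['moment'].round(2),'w',round(s['width'],4)); return s
E
python3 - <<'E'
from h import *
plan([.4955,-.3126,.15],[180,0,165.5],8,1)
E
```

```text
[[0.0232, 0.0403, 0.0095], [0.0, -0.01, -6.4], 1] ,
[[0.0185, 0.0427, 0.0095], [0.0, -0.01, -6.4], 1] ,
[[0.0137, 0.0445, 0.0095], [0.0, -0.01, -6.39], 1] ,
[[0.0087, 0.0457, 0.0095], [0.0, -0.01, -6.4], 1] ,
[[0.0035, 0.0464, 0.0095], [0.01, -0.01, -6.39], 1] ,
[[-0.0017, 0.0465, 0.0095], [0.0, -0.01, -6.4], 1] ,
[[-0.0069, 0.046, 0.0095], [0.0, -0.0, -6.39], 1] ,
[[-0.0119, 0.045, 0.0095], [0.01, -0.01, -6.4], 1] ,
norm 0.047520416664839964 end [ 0.49552163 -0.3125753   0.14996991] [-1.79999594e+02  3.27545662e-03  1.65504472e+02]
```

Request:
step_arm(
  targets=[
    [[0.023,0.04,0.0095],[0,0,-6.4],1],
    [[0.0185,0.043,0.0095],[0,0,-6.4],1],
    [[0.0135,0.0445,0.0095],[0,0,-6.4],1],
    [[0.0085,0.0455,0.0095],[0,0,-6.4],1],
    [[0.0035,0.0465,0.0095],[0,0,-6.4],1],
    [[-0.0015,0.0465,0.0095],[0,0,-6.4],1],
    [[-0.007,0.046,0.0095],[0,0,-6.4],1],
    [[-0.012,0.045,0.0095],[0,0,-6.4],1],
  ],
)

```text
t: 0.95
eef_pos: [0.4966, -0.3116, 0.1502]
ee_rot: [3.142, 0.0, 2.894]
force: [0.8, -1.8, 0.4]
width: 0.0876
```

Run:
```python
from h import *
st(); grab('wrist','w1'); grab('top','t1'); st()
```

```text
t 0.95 p [ 0.4966 -0.3116  0.1502] rpy [180.    0.  165.8] F [ 0.78 -1.78  0.35] M [-0.07 -0.06 -0.05] w 0.0876
t 1.05 p [ 0.498  -0.3093  0.1491] rpy [ 1.7996e+02 -9.0000e-02  1.6601e+02] F [-0.67 -0.19 -0.4 ] M [-0.05  0.1  -0.04] w 0.0878
```

View pics/w1.png

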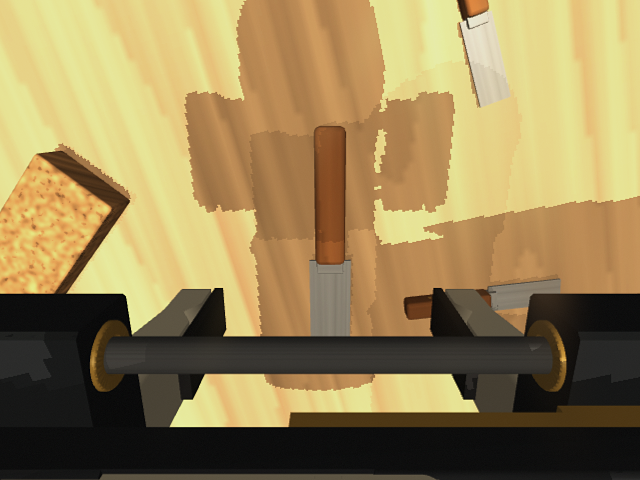

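View pics/t1.png

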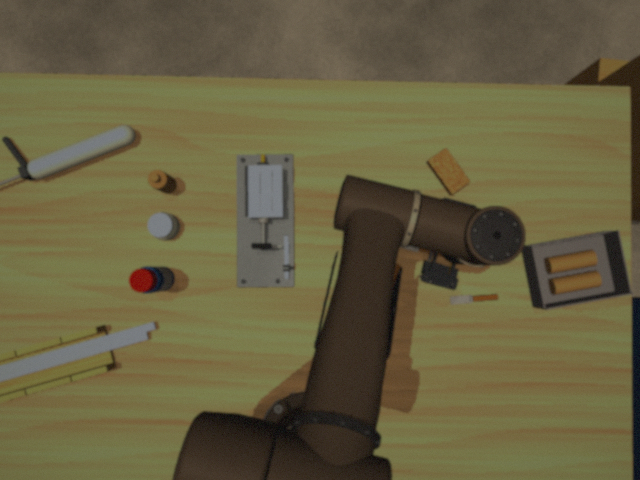

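```bash
cat >> h.py <<'E'
def rect(im,lo,hi,box):
    hsv=cv2.cvtColor(im,cv2.COLOR_RGB2HSV); m=cv2.inRange(hsv,np.array(lo),np.array(hi)); k=np.zeros_like(m);x0,y0,x1,y1=box;k[y0:y1,x0:x1]=m[y0:y1,x0:x1]
    cs,_=cv2.findContours(k,cv2.RETR_EXTERNAL,cv2.CHAIN_APPROX_NONE);return max(cs,key=cv2.contourArea)
E
python3 - <<'E'
from h import *
p,d,s=grab('wrist','w2'); st()
hsv=cv2.cvtColor(p,cv2.COLOR_RGB2HSV); print(hsv[200,330],hsv[240,300],hsv[300,330])
c=rect(p,(0,150,60),(12,255,230),(290,100,370,275))
r=cv2.minAreaRect(c);b=cv2.boxPoints(r);print(r,b)
P=ray('wrist',b,0.024,s);print(P.round(4));print(P.mean(0),np.linalg.norm(P-np.roll(P,1,0),axis=1))
hsvm=cv2.inRange(hsv,np.array((0,0,60)),np.array((180,60,200)));ys,xs=np.nonzero(hsvm[270:335,300:360]);print(xs.min()+300,xs.max()+300)
for v in (280,300,320):
    q=np.nonzero(hsvm[v,300:360])[0]+300; print(v,q.min(),q.max(),ray('wrist',[[q.min(),v],[q.max()+1,v]],0.011,s).round(4).tolist())
E
```

```text
t 1.1 p [ 0.497  -0.311   0.1497] rpy [ 1.7999e+02 -9.0000e-02  1.6580e+02] F [ 0.47 -0.27 -0.59] M [-0.01  0.04  0.01] w 0.0875
[ 13 188 140] [ 16 140 190] [ 21  42 140]
((330.7127685546875, 192.4686737060547), (29.928699493408203, 137.2884979248047), 0.784824550151825) [[314.80957 260.9015 ]
 [316.69006 123.62589]
 [346.61597 124.03586]
 [344.73547 261.31146]]
[[ 0.5116 -0.2885  0.024 ]
 [ 0.4862 -0.382   0.024 ]
 [ 0.467  -0.377   0.024 ]
 [ 0.4904 -0.2829  0.024 ]]
[ 0.48879515 -0.33258107  0.024     ] [0.02197218 0.0969088  0.01993141 0.09696153]
310 350
280 311 350 [[0.5199, -0.2695, 0.011], [0.4897, -0.262, 0.011]]
300 311 349 [[0.5242, -0.2531, 0.011], [0.4943, -0.2456, 0.011]]
320 311 349 [[0.5286, -0.2361, 0.011], [0.4982, -0.2285, 0.011]]
```

Request:
step_arm(
  targets=[
    [[0.0025,-0.0025,0.03],[0,0,0],1],
    [[0,0,0.03],[0,0,0],1],
    [[0,0,0.03],[0,0,0],0.5],
    [[0,0,0.03],[0,0,0],0.2],
    [[0,0,0.02],[0,0,0],0.0],
    [[0,0,0.005],[0,0,0],0.0],
    [[0,0,0],[0,0,0],0.0],
    [[0,0,0],[0,0,0],0.0],
  ],
)

```text
t: 1.9
eef_pos: [0.4934, -0.3158, 0.0067]
ee_rot: [-3.141, 0.001, 2.889]
force: [0.3, 0.1, 0.0]
width: 0.0467
```

Run:
```python
from h import *
st(); grab('wrist','w3'); st()
```

```text
t 1.9 p [ 0.4934 -0.3158  0.0067] rpy [-1.7999e+02  8.0000e-02  1.6551e+02] F [0.33 0.14 0.05] M [ 0.03  0.11 -0.03] w 0.0467
t 1.95 p [ 0.4937 -0.3158  0.0069] rpy [-1.7999e+02  1.2000e-01  1.6552e+02] F [0.29 0.17 0.15] M [0.06 0.07 0.04] w 0.0453
```

View pics/w3.png

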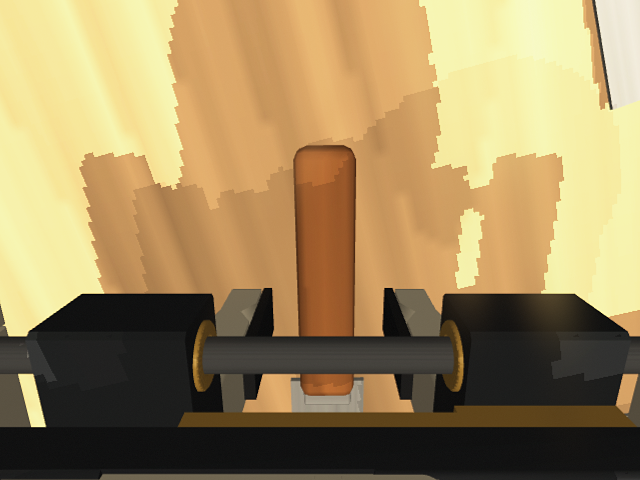

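Request:
step_arm(
  targets=[
    [[0.0,0.0,0.003],[0,0,0],0.0],
    [[0,0,0],[0,0,0],-0.5],
    [[0,0,0],[0,0,0],-1],
    [[0,0,0],[0,0,0],-1],
    [[0,0,0],[0,0,0],-1],
    [[0,0,0],[0,0,0],-1],
    [[0,0,0],[0,0,0],-1],
    [[0,0,0],[0,0,0],-1],
  ],
  grip_force=55,
)

```text
t: 2.75
eef_pos: [0.493, -0.3152, 0.0028]
ee_rot: [-3.142, 0.0, 2.889]
force: [-0.8, 1.2, 3.4]
width: 0.0213
```

Run:
```python
from h import *
s=st()
```

```text
t 2.75 p [ 0.493  -0.3152  0.0028] rpy [-1.8000e+02  2.0000e-02  1.6555e+02] F [-0.83  1.18  3.41] M [ 0.37  0.14 -0.06] w 0.0213
```

Run:
```python
from h import *
t=np.load('pics/top0.npz');im=t['p'];g=cv2.cvtColor(im,cv2.COLOR_RGB2GRAY)
def edge_cols(v,u0,u1,rising):  # subpixel max gradient
    row=g[v-1:v+2,u0:u1].mean(0).astype(float);d=np.diff(row)*(1 if rising else -1);k=d.argmax();
    w=d[max(k-1,0):k+2].clip(0);return u0+max(k-1,0)+ (w*np.arange(len(w))).sum()/w.sum()+0.5
L=[];Rr=[]
for v in range(170,212,3):
    L.append((edge_cols(v,242,255,True),v));Rr.append((edge_cols(v,278,290,False),v))
for nm,E in (('hinge edge',L),('lip edge',Rr)):
    P=ray('top',E,0.065);a=np.polyfit(P[:,0],P[:,1],1);print(nm,a,'yaw',np.degrees(np.arctan(a[0])),'y at x=.63',np.polyval(a,.63),np.abs(np.polyval(a,P[:,0])-P[:,1]).max())
# depth: cover plane points
P=cloud('top',t['d']); m=(P[:,:,2]>.05)&(P[:,:,0]>.5)&(P[:,:,0]<.75)&(P[:,:,1]>0.03)&(P[:,:,1]<.2)
q=P[m];print(q.min(0),q.max(0),np.median(q[:,2]))
s=np.load('pics/scene0.npz')['p'][:,:,::-1]
cv2.imwrite('pics/c3.png',cv2.resize(s[185:315,300:470],None,fx=4.6,fy=4.6,interpolation=cv2.INTER_CUBIC))
```

```text
hinge edge [0.0346428  0.14050865] yaw 1.9840930237428236 y at x=.63 0.16233361244592948 0.0003690886923718717
lip edge [0.02970902 0.05512877] yaw 1.7017007030228 y at x=.63 0.07384545151517902 0.0002067056898387709
[0.55313125 0.0731643  0.05004618] [0.70834058 0.16816867 0.07495381] 0.06501630969389804
```

View pics/c3.png

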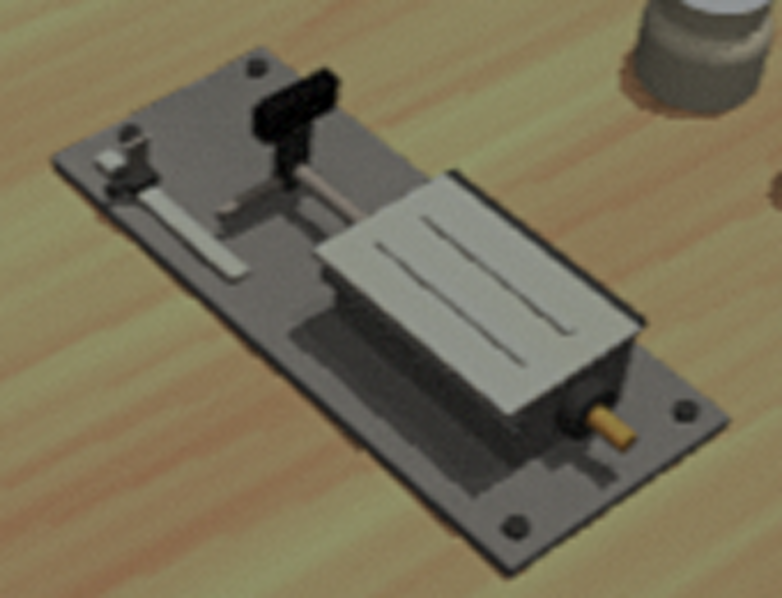

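```bash
cat >> h.py <<'E'
LO=np.array([.5867,.1247,0]);PSI=np.radians(1.8)
def lw(x,y,z):
    c,s=np.cos(PSI),np.sin(PSI); return np.array([LO[0]+(c*x-s*y)/1e3,LO[1]+(s*x+c*y)/1e3,z/1e3])
def wl(P):
    P=np.atleast_2d(P)-LO; c,s=np.cos(PSI),np.sin(PSI); return np.c_[c*P[:,0]+s*P[:,1],-s*P[:,0]+c*P[:,1],P[:,2]]*1e3
E
python3 - <<'E'
from h import *
px=np.array([[318,252],[510,415],[643,323],[450,173]])/4.6+[300,185]
print(wl(ray('scene',px,.065)).round(1))
px=np.array([[52,160],[512,570],[730,420],[262,48]])/4.6+[300,185]
print(wl(ray('scene',px,.01)).round(1))
# pointer tip z28, fin top z46
print('tip,fin',wl(ray('scene',np.array([[222,210]])/4.6+[300,185],.028)).round(1))
for T in [(45,-75),(45,-40)]: print(T,lw(T[0],T[1]-117.5,48.3))
plan(lw(45,-85-117.5,110),[180,0,181.8],16,-1)
E
```

```text
[[-18.4 -50.9  65. ]
 [112.9 -51.1  65. ]
 [110.8  38.8  65. ]
 [-19.4  38.3  65. ]]
[[-196.4  -78.7   10. ]
 [ 150.5  -77.6   10. ]
 [ 151.2   69.6   10. ]
 [-197.3   70.5   10. ]]
tip,fin [[-97.3 -43.6  28. ]]
(45, -75) [ 0.63772437 -0.06629153  0.0483    ]
(45, -40) [ 0.63662499 -0.0313088   0.0483    ]
[[-0.0051, 0.0167, -0.0067], [-0.0, 0.0, -1.02], -1] ,
[[-0.0053, 0.0166, -0.0067], [-0.0, 0.0, -1.02], -1] ,
[[-0.0056, 0.0165, -0.0067], [-0.0, 0.0, -1.02], -1] ,
[[-0.0059, 0.0164, -0.0067], [-0.0, 0.0, -1.01], -1] ,
[[-0.0062, 0.0163, -0.0067], [-0.0, 0.0, -1.02], -1] ,
[[-0.0065, 0.0162, -0.0067], [-0.0, 0.0, -1.01], -1] ,
[[-0.0068, 0.0161, -0.0067], [-0.0, 0.0, -1.02], -1] ,
[[-0.0071, 0.016, -0.0067], [-0.0, 0.0, -1.01], -1] ,
[[-0.0074, 0.0158, -0.0067], [-0.0, 0.0, -1.02], -1] ,
[[-0.0077, 0.0157, -0.0067], [-0.0, 0.0, -1.01], -1] ,
[[-0.0079, 0.0156, -0.0067], [-0.0, 0.0, -1.02], -1] ,
[[-0.0082, 0.0154, -0.0067], [-0.0, 0.0, -1.01], -1] ,
[[-0.0085, 0.0153, -0.0067], [-0.0, 0.01, -1.02], -1] ,
[[-0.0087, 0.0152, -0.0067], [-0.0, 0.0, -1.01], -1] ,
[[-0.009, 0.015, -0.0067], [-0.0, 0.01, -1.02], -1] ,
[[-0.0093, 0.0148, -0.0067], [-0.01, 0.0, -1.01], -1] ,
norm 0.018751533270642166 end [ 0.63801096 -0.07625998  0.11001338] [ 1.79996664e+02  6.28671224e-04 -1.78204217e+02]
```

Run:
```python
from h import *
plan(lw(45,-85-117.5,90),[180,0,181.8],14,-1,p0=[.493,-.3152,.0528],rpy0=[180,0,165.5])
```

```text
[[-0.0058, 0.0191, -0.0027], [0.0, 0.0, -1.16], -1] ,
[[-0.0061, 0.019, -0.0027], [-0.0, 0.0, -1.16], -1] ,
[[-0.0065, 0.0189, -0.0026], [-0.0, 0.0, -1.17], -1] ,
[[-0.0069, 0.0187, -0.0027], [-0.0, 0.0, -1.16], -1] ,
[[-0.0073, 0.0186, -0.0026], [-0.0, 0.0, -1.17], -1] ,
[[-0.0077, 0.0184, -0.0027], [-0.0, 0.0, -1.16], -1] ,
[[-0.008, 0.0183, -0.0026], [-0.0, 0.0, -1.17], -1] ,
[[-0.0084, 0.0181, -0.0027], [-0.0, 0.0, -1.16], -1] ,
[[-0.0088, 0.0179, -0.0026], [-0.0, 0.0, -1.17], -1] ,
[[-0.0091, 0.0178, -0.0027], [-0.0, 0.0, -1.16], -1] ,
[[-0.0095, 0.0176, -0.0026], [-0.0, 0.0, -1.17], -1] ,
[[-0.0099, 0.0173, -0.0027], [-0.0, 0.0, -1.16], -1] ,
[[-0.0102, 0.0172, -0.0026], [-0.0, 0.0, -1.17], -1] ,
[[-0.0105, 0.0169, -0.0027], [-0.0, 0.0, -1.16], -1] ,
norm 0.020172753902231593 end [ 0.63799191 -0.0763052   0.09      ] [-180.     0.  -178.2]
```

Request:
step_arm(
  targets=[
    [[0,0,-0.02],[0,0,0],-1],
    [[0,0,-0.03],[0,0,0],-1],
    [[-0.006,0.019,-0.0025],[0,0,-1.2],-1],
    [[-0.006,0.019,-0.0025],[0,0,-1.2],-1],
    [[-0.0065,0.019,-0.0025],[0,0,-1.2],-1],
    [[-0.007,0.0185,-0.0025],[0,0,-1.2],-1],
    [[-0.0075,0.0185,-0.0025],[0,0,-1.2],-1],
    [[-0.008,0.0185,-0.0025],[0,0,-1.2],-1],
  ],
)

```text
t: 3.55
eef_pos: [0.5554, -0.2122, 0.0673]
ee_rot: [3.141, -0.001, 3.016]
force: [-0.4, -0.6, -0.7]
width: 0.0215
```

Run:
```python
from h import *
st()
plan(lw(45,-85-117.5,90),[180,0,181.8],7,-1)
```

```text
t 3.55 p [ 0.5554 -0.2122  0.0673] rpy [ 1.7999e+02 -5.0000e-02  1.7278e+02] F [-0.44 -0.64 -0.66] M [-0.    0.04  0.01] w 0.0215
[[-0.0093, 0.0207, -0.0033], [0.0, -0.01, -1.29], -1] ,
[[-0.0097, 0.0205, -0.0032], [0.0, -0.01, -1.29], -1] ,
[[-0.0102, 0.0203, -0.0033], [0.0, -0.01, -1.29], -1] ,
[[-0.0107, 0.0201, -0.0032], [0.0, -0.0, -1.29], -1] ,
[[-0.0111, 0.0199, -0.0033], [0.0, -0.01, -1.29], -1] ,
[[-0.0115, 0.0196, -0.0032], [0.0, -0.0, -1.29], -1] ,
[[-0.012, 0.0193, -0.0032], [0.01, -0.01, -1.28], -1] ,
norm 0.023024117789830736 end [ 0.63804056 -0.07627047  0.08995163] [-1.79998293e+02  4.92115933e-03 -1.78204421e+02]
```

Request:
step_arm(
  targets=[
    [[-0.0085,0.018,-0.0025],[0,0,-1.2],-1],
    [[-0.0085,0.018,-0.0025],[0,0,-1.2],-1],
    [[-0.009,0.018,-0.003],[0,0,-1.2],-1],
    [[-0.0095,0.0175,-0.003],[0,0,-1.2],-1],
    [[-0.01,0.0175,-0.003],[0,0,-1.1],-1],
    [[-0.01,0.017,-0.003],[0,0,-1.1],-1],
    [[-0.0105,0.017,-0.003],[0,0,-1.1],-1],
    [[-0.005,0.008,0],[0,0,-1],-1],
  ],
)

```text
t: 4.35
eef_pos: [0.6357, -0.0844, 0.0881]
ee_rot: [-3.142, 0.001, -3.107]
force: [-0.0, -0.1, 0.9]
width: 0.0222
```

Run:
```python
from h import *
st();p,d,s=grab('scene','s2');grab('top','t2');st();grab('wrist','w4')
cv2.imwrite('pics/c4.png',cv2.resize(p[200:330,250:460,::-1],None,fx=3.8,fy=3.8,interpolation=cv2.INTER_CUBIC))
```

```text
t 4.35 p [ 0.6357 -0.0844  0.0881] rpy [-1.80e+02  6.00e-02 -1.78e+02] F [-0.   -0.07  0.91] M [0.01 0.1  0.05] w 0.0222
t 4.45 p [ 0.6349 -0.0849  0.0874] rpy [ 1.8000e+02  1.0000e-02 -1.7803e+02] F [-0.24  0.15 -0.83] M [-0.03  0.15 -0.02] w 0.0217
```

View pics/s2.png

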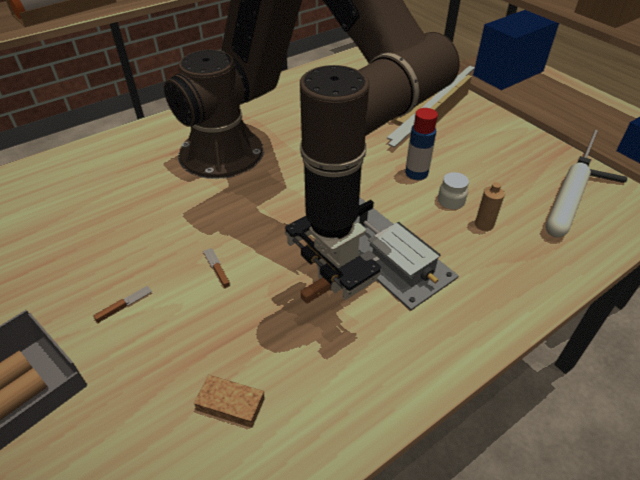

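View pics/t2.png

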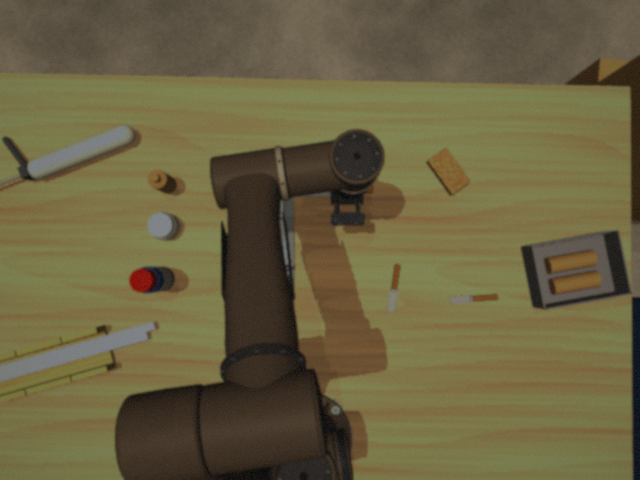

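View pics/w4.png

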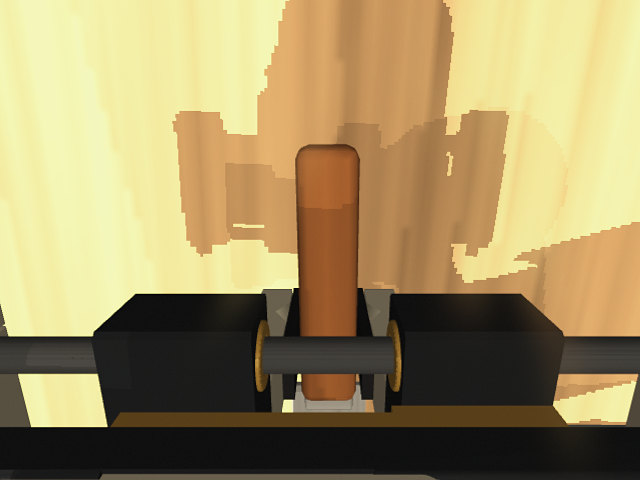

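```bash
cat > hp.py <<'E'
from h import *
def knife(tag):
    t=np.load(f'pics/{tag}.npz');d=t['d'];f,cx,cy,_=cam('top');c=viewer.calibration('wrist');f=240/np.tan(np.radians(c['fov_y']/2))
    v,u=np.mgrid[:480,:640];P=np.stack([(u-c['cx'])/f*d,-(v-c['cy'])/f*d,-d],-1);W=c['tool_from_camera'];P=P@W[:3,:3].T+W[:3,3]
    A=[]
    for r in range(150,275,10):
        q=P[r,318:341];A.append(np.median(q,0))
    A=np.array(A);k=np.polyfit(A[:,1],A[:,2],1);print('slope deg',np.degrees(np.arctan(k[0])),'top z at y=0',k[1], 'res',np.abs(np.polyval(k,A[:,1])-A[:,2]).max())
    print('blade z(tool) at handle',k[1]+.014,' at y=.117',np.polyval(k,.117)+.014)
    rc=rect(t['p'],(0,130,40),(14,255,230),(280,120,380,290)); r0=rc[:,0,1].min(); w=rc[rc[:,0,1]<r0+30,0,:]
    ray_=np.array([(330-c['cx'])/f,-(r0-c['cy'])/f,-1])@W[:3,:3].T; o=W[:3,3]
    zt=-0.0072-.010+.004  # mid height of back face approx
    for zt in (k[1],k[1]+.006,k[1]+.012):
        print('back end row',r0,'tool y',(o+ray_*((zt-o[2])/ray_[2]))[1],'at z',zt)
    xs=[(rc[rc[:,0,1]==r,0,0].min()+rc[rc[:,0,1]==r,0,0].max())/2 for r in range(r0+20,r0+125,5)];print('centre cols',xs[0],xs[-1])
E
python3 - <<'E'
from hp import *
knife('w4'); knife('w3')
E
```

```text
slope deg -1.1518510815976264 top z at y=0 -0.02170952267137651 res 0.0011923742481214639
blade z(tool) at handle -0.007709522671376508  at y=.117 -0.010061960078344432
back end row 144 tool y -0.0687782694507978 at z -0.02170952267137651
back end row 144 tool y -0.06841893204361926 at z -0.015709522671376507
back end row 144 tool y -0.06805959463644073 at z -0.009709522671376508
centre cols 327.5 328.0
slope deg -1.5585985600129904 top z at y=0 -0.018173678282520547 res 0.0017595539410117864
blade z(tool) at handle -0.004173678282520547  at y=.117 -0.007357176729866492
back end row 145 tool y -0.06824126202445104 at z -0.018173678282520547
back end row 145 tool y -0.0678679575188057 at z -0.012173678282520547
back end row 145 tool y -0.06749465301316038 at z -0.006173678282520547
centre cols 324.5 325.5
```

Run:
```python
from h import *
s=st()
print('tip',wl(s['eef_pos']+R.from_euler('xyz',s['ee_rot']).apply([0,.117,-.0072])))
plan(lw(45,-62-117,48.5),[180,0,181.8],4,-1)
```

```text
t 4.5 p [ 0.6342 -0.0857  0.0872] rpy [ 1.8000e+02 -4.0000e-02 -1.7811e+02] F [ 0.05 -1.03 -0.72] M [-0.02  0.15  0.04] w 0.0216
tip [[ 40.66303137 -94.82009361  94.42430424]]
[[-0.0011, 0.0082, 0.0097], [0.0, -0.01, 0.02], -1] ,
[[-0.001, 0.0082, 0.0097], [0.0, -0.01, 0.02], -1] ,
[[-0.0011, 0.0082, 0.0097], [0.0, -0.01, 0.03], -1] ,
[[-0.001, 0.0082, 0.0096], [0.0, -0.01, 0.02], -1] ,
norm 0.012749117616525469 end [ 0.63730205 -0.05281328  0.04852221] [ 1.79999628e+02  4.61603341e-03 -1.78196187e+02]
```

Lower first, then approach to about 10 mm short of the lip.

Request:
step_arm(
  targets=[
    [[-0.001,0,0.012],[0,0,0],-1],
    [[-0.001,0,0.013],[0,0,0],-1],
    [[-0.001,0.008,0.0135],[0,0,0],-1],
    [[-0.001,0.008,0],[0,0,0],-1],
    [[0,0.008,0],[0,0,0],-1],
    [[0,0.006,0],[0,0,0],-1],
    [[0,0.0,0],[0,0,0],-1],
    [[0,0,0],[0,0,0],-1],
  ],
)

```text
t: 5.3
eef_pos: [0.6376, -0.0558, 0.0497]
ee_rot: [3.142, 0.001, -3.109]
force: [-0.2, -0.1, -0.4]
width: 0.0218
```

Run:
```python
from h import *
s=st()
print('tip',wl(s['eef_pos']+R.from_euler('xyz',s['ee_rot']).apply([0,.117,-.0072])))
p,d,s=grab('scene','s3')
s=st()
print('tip',wl(s['eef_pos']+R.from_euler('xyz',s['ee_rot']).apply([0,.117,-.0072])))
cv2.imwrite('pics/c5.png',cv2.resize(p[200:320,270:470,::-1],None,fx=4,fy=4,interpolation=cv2.INTER_CUBIC))
```

```text
t 5.3 p [ 0.6376 -0.0558  0.0497] rpy [ 1.7999e+02  6.0000e-02 -1.7812e+02] F [-0.23 -0.08 -0.39] M [0.03 0.14 0.03] w 0.0218
tip [[ 44.98198247 -65.01081581  56.88591148]]
t 5.35 p [ 0.6374 -0.056   0.0496] rpy [ 1.7999e+02  5.0000e-02 -1.7814e+02] F [ 0.62 -0.04 -0.69] M [-0.01  0.18 -0.02] w 0.0217
tip [[ 44.91316083 -65.24281859  56.78937342]]
```

View pics/c5.png

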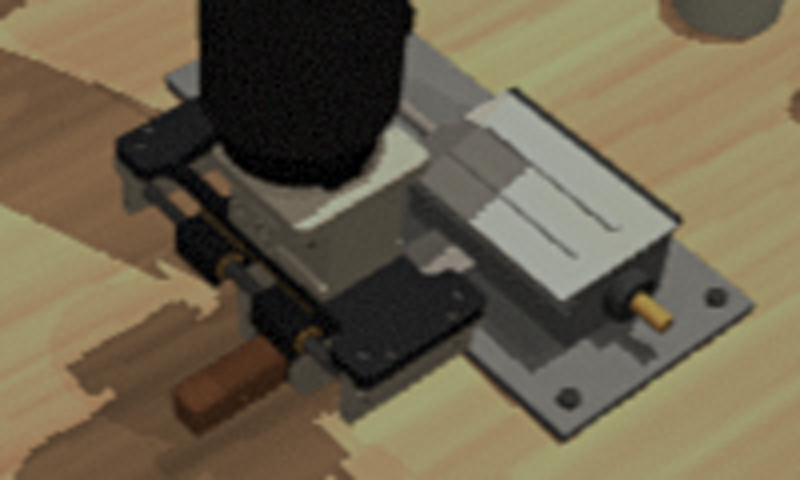

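Request:
step_arm(
  targets=[
    [[0,0.002,0.0012],[0,0,0],-1],
    [[0,0.005,0],[0,0,0],-1],
    [[0,0.005,0],[0,0,0],-1],
    [[0,0.004,0],[0,0,0],-1],
    [[0,0.004,0],[0,0,0],-1],
    [[0,0.003,0],[0,0,0],-1],
    [[0,0.0,0],[0,0,0],-1],
    [[0,0,0],[0,0,0],-1],
  ],
)

```text
t: 6.15
eef_pos: [0.6365, -0.0331, 0.0478]
ee_rot: [-3.142, -0.0, -3.109]
force: [0.2, 0.1, -1.0]
width: 0.0218
```

Run:
```python
from h import *
s=st()
print('tip',wl(s['eef_pos']+R.from_euler('xyz',s['ee_rot']).apply([0,.117,-.0072])))
p,d,s=grab('scene','s4')
cv2.imwrite('pics/c6.png',cv2.resize(p[200:320,270:470,::-1],None,fx=4,fy=4,interpolation=cv2.INTER_CUBIC))
```

```text
t 6.15 p [ 0.6365 -0.0331  0.0478] rpy [-180.     -0.   -178.15] F [ 0.2   0.14 -1.02] M [ 0.02  0.16 -0.02] w 0.0218
tip [[ 44.67007713 -42.31327934  55.04429873]]
```

View pics/c6.png

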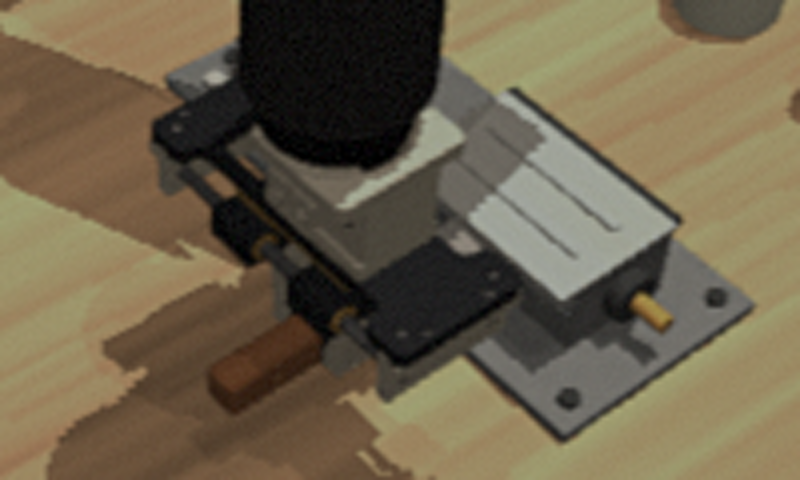

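Request:
step_arm(
  targets=[
    [[0,0.0015,-0.004],[0,0,0],-1],
    [[0,0.0003,-0.0065],[0,0,0],-1],
    [[0,0.0003,-0.007],[0,0,0],-1],
    [[0,0.0015,-0.0065],[0,0,0],-1],
    [[0,0.0015,-0.0065],[0,0,0],-1],
    [[0,0.0025,-0.0065],[0,0,0],-1],
    [[0,0.0025,-0.006],[0,0,0],-1],
    [[0,0,0],[0,0,0],-1],
  ],
)

```text
t: 7.0
eef_pos: [0.6368, -0.0226, 0.0921]
ee_rot: [3.141, 0.002, -3.109]
force: [0.1, -0.1, -1.1]
width: 0.0215
```

Run:
```python
from h import *
s=st()
print('tip',wl(s['eef_pos']+R.from_euler('xyz',s['ee_rot']).apply([0,.117,-.0072])))
p,d,s=grab('scene','s5');grab('wrist','w5')
cv2.imwrite('pics/c7.png',cv2.resize(p[180:320,270:470,::-1],None,fx=4,fy=4,interpolation=cv2.INTER_CUBIC))
from hp import *
knife('w5')
```

```text
t 7.0 p [ 0.6368 -0.0226  0.0921] rpy [ 1.7998e+02  1.0000e-01 -1.7813e+02] F [ 0.09 -0.08 -1.11] M [-0.07  0.07  0.02] w 0.0215
tip [[ 45.27965396 -31.83432673  99.33683184]]
slope deg -0.74706886423552 top z at y=0 -0.021514782254289436 res 0.0011179232896485758
blade z(tool) at handle -0.007514782254289436  at y=.117 -0.009040409649025789
back end row 144 tool y -0.06876681022455758 at z -0.021514782254289436
back end row 144 tool y -0.06840746379773532 at z -0.015514782254289436
back end row 144 tool y -0.06804811737091308 at z -0.009514782254289436
centre cols 327.0 328.0
```

View pics/c7.png

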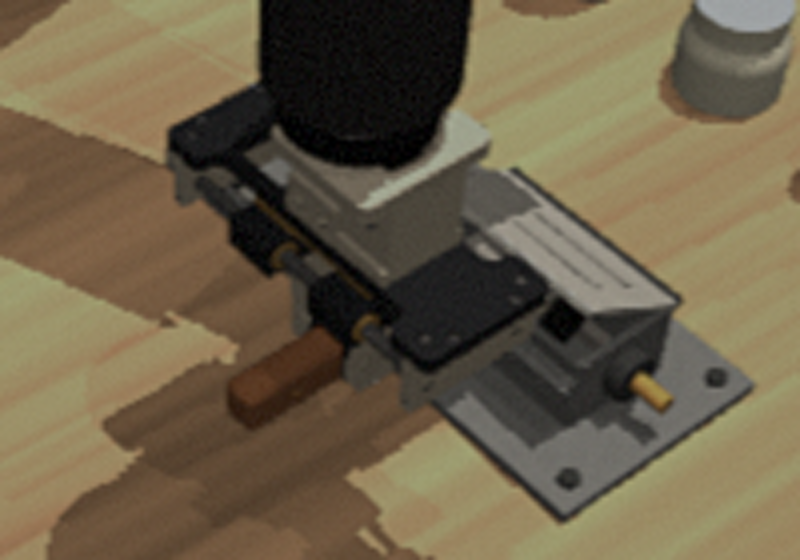

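The cover is rising (about 30°) with the blade under the lip at crop (490,245). Continuing the arc.

Request:
step_arm(
  targets=[
    [[0,0.0035,-0.0055],[0,0,0],-1],
    [[0,0.0035,-0.0055],[0,0,0],-1],
    [[0,0.0045,-0.005],[0,0,0],-1],
    [[0,0.0045,-0.005],[0,0,0],-1],
    [[0,0.0055,-0.004],[0,0,0],-1],
    [[0,0.0055,-0.004],[0,0,0],-1],
    [[0,0.006,-0.003],[0,0,0],-1],
    [[0,0.006,-0.003],[0,0,0],-1],
  ],
)

```text
t: 7.9
eef_pos: [0.635, 0.0164, 0.1263]
ee_rot: [3.142, 0.0, -3.109]
force: [-0.3, -1.9, -1.3]
width: 0.0214
```

Run:
```python
from h import *
s=st()
print('tip',wl(s['eef_pos']+R.from_euler('xyz',s['ee_rot']).apply([0,.117,-.0072])))
p,d,s=grab('scene','s6')
cv2.imwrite('pics/c8.png',cv2.resize(p[180:320,270:470,::-1],None,fx=4,fy=4,interpolation=cv2.INTER_CUBIC))
```

```text
t 7.9 p [0.635  0.0164 0.1263] rpy [ 1.8000e+02  2.0000e-02 -1.7816e+02] F [-0.26 -1.87 -1.34] M [-0.51  0.15  0.02] w 0.0214
tip [[ 44.7632451    7.23338248 133.47752444]]
```

View pics/c8.png

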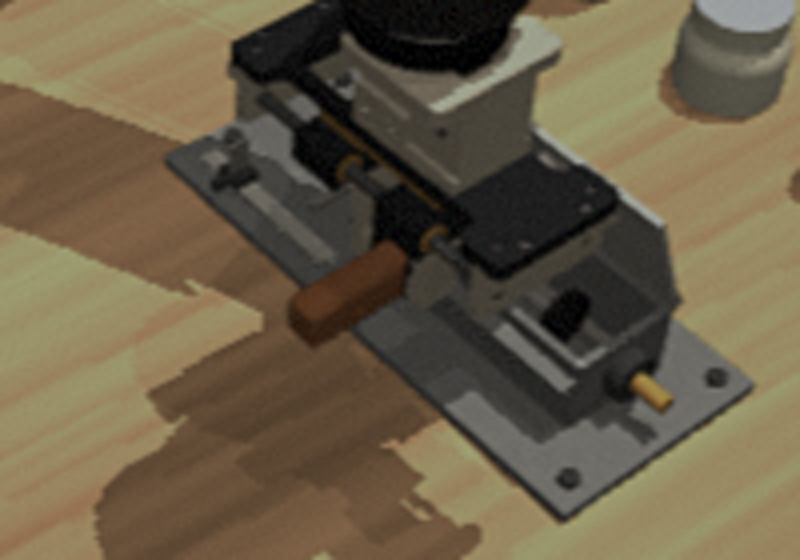

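Request:
step_arm(
  targets=[
    [[0,0.005,-0.002],[0,0,0],-1],
    [[0,0.005,-0.001],[0,0,0],-1],
    [[0,0,0],[0,0,0],-1],
    [[0,-0.01,0],[0,0,0],-1],
    [[0,-0.02,0],[0,0,0],-1],
    [[0,-0.03,0],[0,0,0],-1],
    [[0,-0.03,0],[0,0,0],-1],
    [[0,-0.03,0],[0,0,0],-1],
  ],
)

```text
t: 8.75
eef_pos: [0.6382, -0.0958, 0.1287]
ee_rot: [3.141, -0.0, -3.109]
force: [0.4, 0.3, -0.4]
width: 0.0213
```

Run:
```python
from h import *
s=st()
p,d,s=grab('scene','s7')
cv2.imwrite('pics/c9.png',cv2.resize(p[180:320,270:470,::-1],None,fx=4,fy=4,interpolation=cv2.INTER_CUBIC))
grab('wrist','w7')
from hp import *
knife('w7')
```

```text
t 8.75 p [ 0.6382 -0.0958  0.1287] rpy [ 1.7999e+02 -1.0000e-02 -1.7816e+02] F [ 0.41  0.28 -0.44] M [ 0.04  0.02 -0.01] w 0.0213
slope deg -1.0917131997186262 top z at y=0 -0.021746687725800327 res 0.0010316539399526474
blade z(tool) at handle -0.0077466877258003265  at y=.117 -0.009976274362080243
back end row 144 tool y -0.06878318962180444 at z -0.021746687725800327
back end row 144 tool y -0.06842387590867506 at z -0.015746687725800325
back end row 144 tool y -0.06806456219554567 at z -0.009746687725800326
centre cols 327.5 328.0
```

View pics/c9.png

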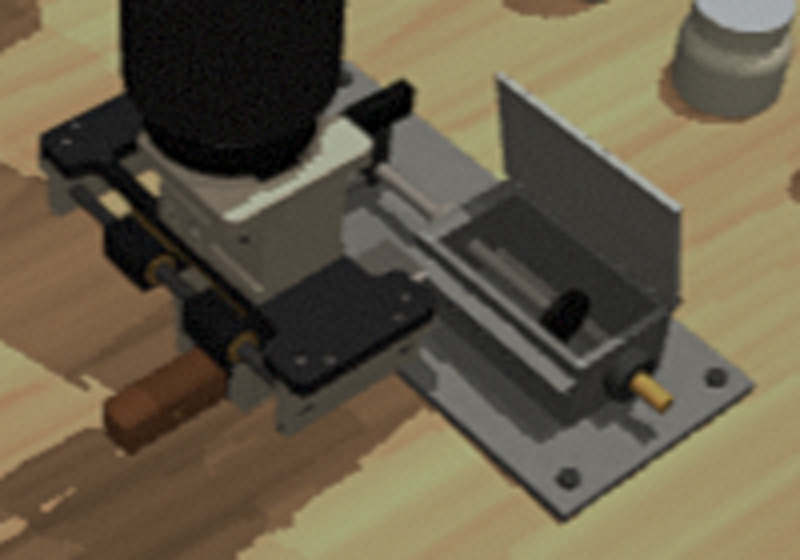

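Request:
step_arm(
  targets=[
    [[0.011,-0.019,0.006],[0,0,0],-1],
    [[0.012,-0.019,0.014],[0,0,0],-1],
    [[0.012,-0.019,0.014],[0,0,0],-1],
    [[0.012,-0.019,0.014],[0,0,0],-1],
    [[0.012,-0.019,0.014],[0,0,0],-1],
    [[0.012,-0.019,0.014],[0,0,0],-1],
    [[0.012,-0.019,0.014],[0,0,0],-1],
    [[0.01,-0.018,0.006],[0,0,0],-1],
  ],
)

```text
t: 9.65
eef_pos: [0.5482, -0.2487, 0.0313]
ee_rot: [3.141, -0.002, -3.11]
force: [0.2, -1.3, -1.3]
width: 0.0213
```

Run:
```python
from h import *
s=st()
print(proj('scene',[lw(112,36-88*np.cos(a),62.5+88*np.sin(a)) for a in np.radians([60,70,75,80,85])]).round(1))
```

```text
t 9.65 p [ 0.5482 -0.2487  0.0313] rpy [ 1.7996e+02 -1.3000e-01 -1.7818e+02] F [ 0.17 -1.32 -1.29] M [0.04 0.14 0.  ] w 0.0213
[[430.3 241.2]
 [435.5 236. ]
 [438.2 233.6]
 [440.9 231.4]
 [443.5 229.5]]
```

Request:
step_arm(
  targets=[
    [[0,0,0.01],[0,0,0],-1],
    [[0,0,0.01],[0,0,0],-1],
    [[0,0,0.005],[0,0,0],-1],
    [[0,0,0.002],[0,0,0],-1],
    [[0,0,0],[0,0,0],-1],
    [[0,0,0],[0,0,0],-1],
    [[0,0,0],[0,0,0],-1],
    [[0,0,0],[0,0,0],-1],
  ],
)

```text
t: 10.45
eef_pos: [0.5506, -0.2479, 0.0062]
ee_rot: [-3.142, 0.001, -3.109]
force: [0.2, -0.0, -0.1]
width: 0.0216
```

Run:
```python
from h import *
s=st()
```

```text
t 10.45 p [ 0.5506 -0.2479  0.0062] rpy [-1.8000e+02  4.0000e-02 -1.7815e+02] F [ 0.24 -0.04 -0.11] M [ 0.    0.1  -0.01] w 0.0216
```

Request:
step_arm(
  targets=[
    [[0,0,0.002],[0,0,0],-1],
    [[0,0,0.0015],[0,0,0],-1],
    [[0,0,0],[0,0,0],-1],
    [[0,0,0],[0,0,0],-0.3],
    [[0,0,0],[0,0,0],0],
    [[0,0,0],[0,0,0],0.3],
    [[0,0,0],[0,0,0],0.5],
    [[0,0,0],[0,0,0],0.5],
  ],
)

```text
t: 11.25
eef_pos: [0.5503, -0.248, 0.0023]
ee_rot: [3.142, -0.0, -3.11]
force: [-0.1, 0.6, -0.5]
width: 0.0561
```

Run:
```python
from h import *
s=st()
```

```text
t 11.25 p [ 0.5503 -0.248   0.0023] rpy [ 1.8000e+02 -1.0000e-02 -1.7816e+02] F [-0.1   0.56 -0.54] M [ 0.02  0.13 -0.01] w 0.0561
```

Run:
```python
from h import *
plan(lw(-70,-45,170),[180,0,91.8],13,1,p0=[.5503,-.248,.1023],rpy0=[180,0,181.84])
```

```text
[[0.0017, 0.0251, -0.0052], [0.0, -0.0, 6.93], 1] ,
[[0.0047, 0.0247, -0.0052], [-0.0, -0.0, 6.93], 1] ,
[[0.0076, 0.024, -0.0052], [-0.0, -0.0, 6.93], 1] ,
[[0.0105, 0.0229, -0.0052], [-0.0, -0.0, 6.92], 1] ,
[[0.0131, 0.0215, -0.0052], [-0.0, -0.0, 6.93], 1] ,
[[0.0156, 0.0197, -0.0052], [-0.0, -0.0, 6.92], 1] ,
[[0.0179, 0.0177, -0.0052], [-0.0, -0.0, 6.93], 1] ,
[[0.0199, 0.0154, -0.0052], [-0.0, -0.0, 6.92], 1] ,
[[0.0216, 0.0129, -0.0052], [-0.0, -0.0, 6.93], 1] ,
[[0.023, 0.0101, -0.0052], [-0.0, -0.0, 6.92], 1] ,
[[0.0241, 0.0073, -0.0052], [-0.0, -0.0, 6.93], 1] ,
[[0.0248, 0.0044, -0.0052], [-0.0, -0.0, 6.92], 1] ,
[[0.0251, 0.0013, -0.0053], [-0.0, -0.0, 6.93], 1] ,
norm 0.025723530084341067 end [0.51813455 0.07750458 0.17      ] [180.    0.   91.8]
```

Request:
step_arm(
  targets=[
    [[0,0,-0.02],[0,0,0],0.5],
    [[0,0,-0.04],[0,0,0],1],
    [[0,0,-0.04],[0,0,0],1],
    [[0,0,0],[0,0,0],1],
    [[0,0,0],[0,0,0],1],
    [[0,0,0],[0,0,0],1],
    [[0,0,0],[0,0,0],1],
    [[0,0,0],[0,0,0],1],
  ],
)

```text
t: 12.05
eef_pos: [0.5497, -0.2479, 0.1012]
ee_rot: [3.141, -0.002, -3.11]
force: [0.5, -0.1, -1.2]
width: 0.0878
```

Run:
```python
from h import *
s=st();grab('wrist','w8');grab('scene','s8')
```

```text
t 12.05 p [ 0.5497 -0.2479  0.1012] rpy [ 1.7998e+02 -1.1000e-01 -1.7816e+02] F [ 0.49 -0.11 -1.23] M [-0.02  0.08  0.  ] w 0.0878
```

View pics/w8.png

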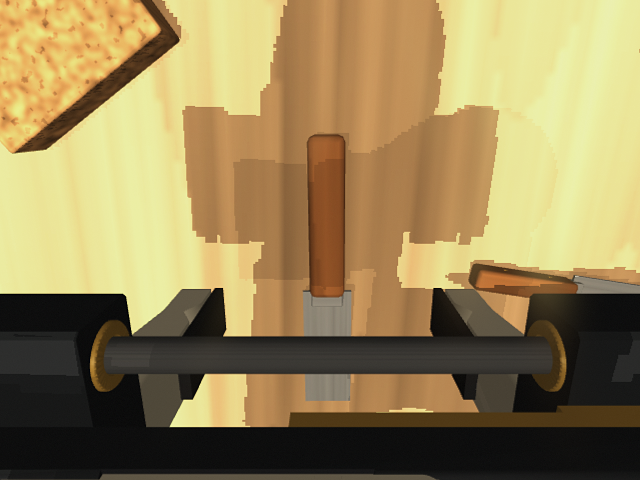

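View pics/s8.png

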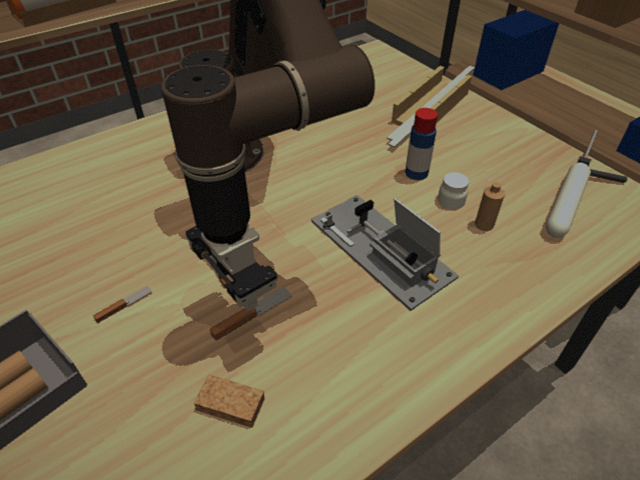

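Knife lies flat, released (wrist view rows 135–400); cover stands open in the scene view at (415,230). Now on to the handle.

Request:
step_arm(
  targets=[
    [[0.002,0.025,-0.005],[0,0,7],1],
    [[0.0045,0.0245,-0.005],[0,0,7],1],
    [[0.0075,0.024,-0.005],[0,0,7],1],
    [[0.0105,0.023,-0.005],[0,0,7],1],
    [[0.013,0.0215,-0.005],[0,0,7],1],
    [[0.0155,0.0195,-0.005],[0,0,7],1],
    [[0.018,0.0175,-0.005],[0,0,7],1],
    [[0.02,0.0155,-0.005],[0,0,7],1],
  ],
)

```text
t: 12.95
eef_pos: [0.5311, -0.0471, 0.1423]
ee_rot: [-3.141, -0.0, 2.191]
force: [-0.0, -0.5, -0.2]
width: 0.0873
```

Request:
step_arm(
  targets=[
    [[0.0215,0.013,-0.005],[0,0,7],1],
    [[0.023,0.01,-0.005],[0,0,7],1],
    [[0.024,0.0075,-0.005],[0,0,7],1],
    [[0.025,0.0045,-0.005],[0,0,7],1],
    [[0.025,0.0015,-0.005],[0,0,6],1],
    [[0,0,0],[0,0,0],1],
    [[0,0,0],[0,0,0],1],
    [[0,0,0],[0,0,0],1],
  ],
)

```text
t: 13.75
eef_pos: [0.5208, 0.0769, 0.167]
ee_rot: [-3.141, 0.0, 1.604]
force: [-0.0, 0.3, 0.1]
width: 0.0874
```

Run:
```python
from h import *
s=st();grab('wrist','w9');grab('scene','s9');st()
```

```text
t 13.75 p [0.5208 0.0769 0.167 ] rpy [-1.7996e+02  2.0000e-02  9.1890e+01] F [-0.05  0.33  0.08] M [-0.04  0.01 -0.03] w 0.0874
t 13.85 p [0.5209 0.0766 0.167 ] rpy [-1.7997e+02  2.0000e-02  9.1830e+01] F [-0.32  0.39 -0.29] M [ 0.   -0.07 -0.  ] w 0.087
```

View pics/w9.png

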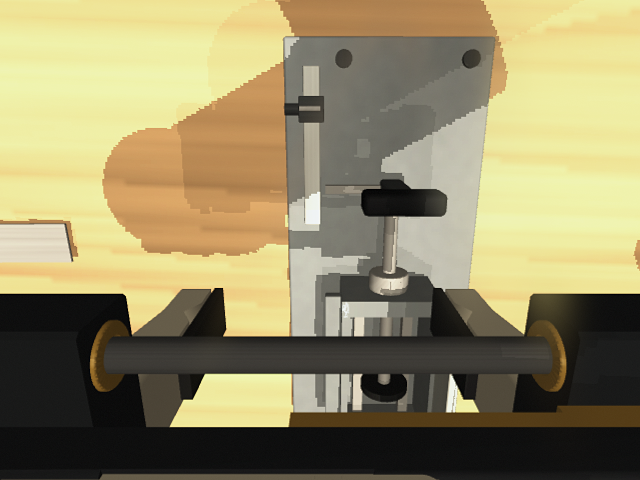

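View pics/s9.png

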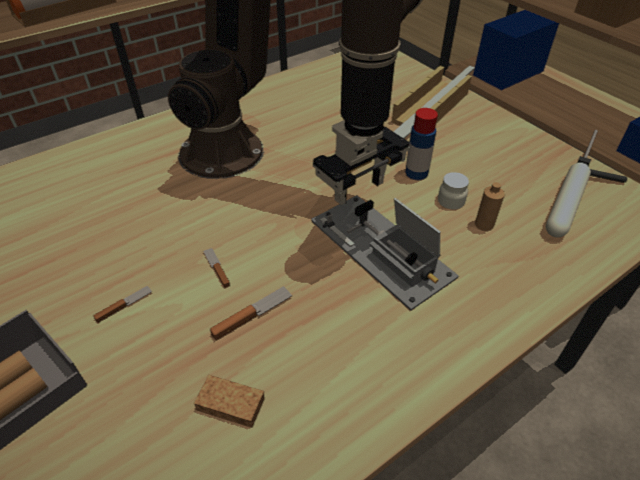

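Run:
```python
from h import *
t=np.load('pics/w9.npz');im=t['p'][:,:,::-1]
cv2.imwrite('pics/c10.png',cv2.resize(im[85:225,275:455],None,fx=4.4,fy=4.4,interpolation=cv2.INTER_NEAREST))
```

```text
(no output)
```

View pics/c10.png

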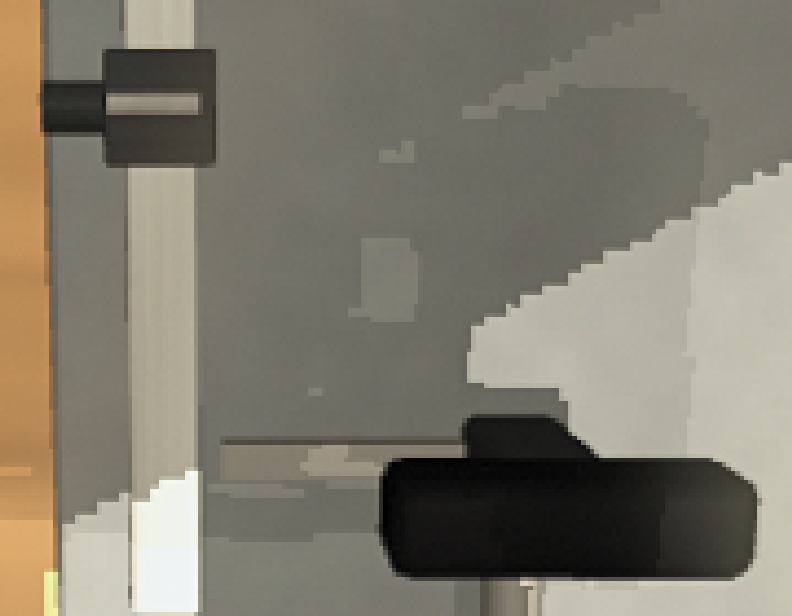

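Run:
```python
from h import *
t=np.load('pics/w9.npz');s={'eef_pos':t['pos'],'ee_rot':t['rot']}
fin=wl(ray('wrist',[[309.6,85+104/4.4]],.046,s)); ptr=wl(ray('wrist',[[330,85+462/4.4]],.031,s)); 
fe=wl(ray('wrist',[[309.6,85+93/4.4],[309.6,85+115/4.4]],.046,s));pe=wl(ray('wrist',[[330,85+444/4.4],[330,85+480/4.4]],.031,s))
bl=wl(ray('wrist',[[325+0,85+462/4.4]],.031,s));print(fin,fe,ptr,pe,bl)
# handle top z .088: front edge row 578, cols 380..757
print('handle',wl(ray('wrist',[[275+380/4.4,85+575/4.4],[275+757/4.4,85+575/4.4],[275+380/4.4,85+480/4.4]],.088,s)))
P=cloud('wrist',t['d'],s)
for u,v in [(400,205),(375,205),(430,205),(309,109),(340,190),(400,195),(400,213)]:print(u,v,wl(P[v,u]).round(1))
# scene check
sc=np.load('pics/scene0.npz')['p']
px=np.array([[136,143],[222,210]])/4.6+[300,185]
print(wl(ray('scene',px[:1],.046)),wl(ray('scene',px[1:],.028)))
print(s)
```

```text
[[-151.62870257  -56.85733364   46.        ]] [[-153.17269447  -56.84214974   46.        ]
 [-150.07957976  -56.87256801   46.        ]] [[-95.94327745 -43.27027933  31.        ]] [[-98.91458931 -43.28330295  31.        ]
 [-92.95486473 -43.25718075  31.        ]] [[-95.9334715  -46.88919106  31.        ]]
handle [[ -90.20460129  -24.94368852   88.        ]
 [ -90.34086308   25.97272507   88.        ]
 [-103.15128454  -25.28347245   88.        ]]
400 205 [[-96.8  -2.4  88.3]]
375 205 [[-96.6 -17.   87.7]]
430 205 [[-96.6  15.5  87.3]]
309 109 [[-151.4  -57.3   45.4]]
340 190 [[-145.3  -45.2  324.9]]
400 195 [[-102.3   -2.3   85.8]]
400 213 [[-91.7  -1.9  86.9]]
[[-149.10870479  -59.27853271   46.        ]] [[-97.33727351 -43.60773996  28.        ]]
{'eef_pos': array([0.52082133, 0.07688533, 0.16699311]), 'ee_rot': array([-3.14088467e+00,  3.34498009e-04,  1.60379857e+00])}
```

Run:
```python
from h import *
st()
plan(lw(-96,0.3,110),[180,0,91.8],4,1)
```

```text
t 13.85 p [0.5209 0.0766 0.167 ] rpy [-1.7997e+02  2.0000e-02  9.1830e+01] F [-0.32  0.39 -0.29] M [ 0.   -0.07 -0.  ] w 0.087
[[0.0116, -0.0072, 0.0143], [-0.01, 0.0, 0.01], 1] ,
[[0.0116, -0.0072, 0.0142], [-0.01, 0.01, 0.01], 1] ,
[[0.0116, -0.0071, 0.0143], [-0.01, 0.0, 0.0], 1] ,
[[0.0115, -0.0072, 0.0142], [-0.0, 0.01, 0.01], 1] ,
norm 0.01977093826807418 end [0.49073095 0.12195997 0.11004095] [-1.79995547e+02 -2.75327571e-03  9.17995366e+01]
```

Request:
step_arm(
  targets=[
    [[0.0115,-0.007,0.009],[0,0,0],1],
    [[0.0115,-0.007,0.016],[0,0,0],1],
    [[0.0115,-0.007,0.016],[0,0,0],1],
    [[0.0115,-0.0075,0.016],[0,0,0],1],
    [[0,0,0],[0,0,0],1],
    [[0,0,0],[0,0,0],1],
    [[0,0,0],[0,0,0],1],
    [[0,0,0],[0,0,0],1],
  ],
)

```text
t: 14.65
eef_pos: [0.4917, 0.1223, 0.111]
ee_rot: [3.141, -0.001, 1.602]
force: [1.5, -0.2, -0.2]
width: 0.0875
```

Run:
```python
from h import *
s=st();print(wl(s['eef_pos']));grab('wrist','w10')
```

```text
t 14.65 p [0.4917 0.1223 0.111 ] rpy [ 1.7994e+02 -3.0000e-02  9.1810e+01] F [ 1.51 -0.16 -0.24] M [-0.    0.01  0.01] w 0.0875
[[-95.04927385   0.57448571 110.97169797]]
```

View pics/w10.png

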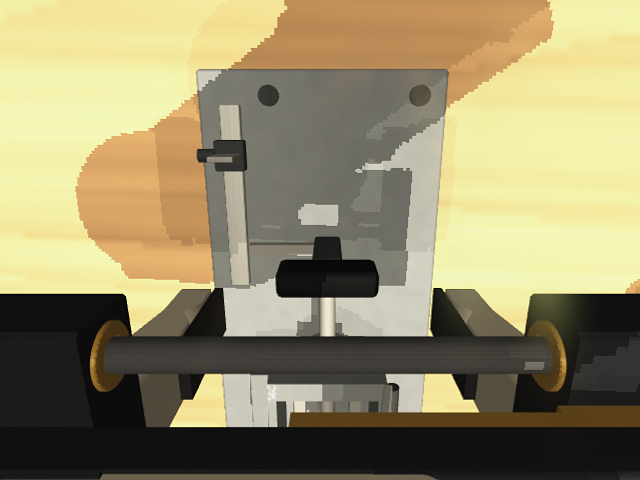

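Request:
step_arm(
  targets=[
    [[0,-0.001,0.012],[0,0,0],1],
    [[0,0,0.015],[0,0,0],1],
    [[0,0,0.015],[0,0,0],1],
    [[0,0,0.011],[0,0,0],1],
    [[0,0,0],[0,0,0],0.7],
    [[0,0,0],[0,0,0],0.4],
    [[0,0,0],[0,0,0],0.3],
    [[0,0,0],[0,0,0],0.3],
  ],
)

```text
t: 15.5
eef_pos: [0.4905, 0.1226, 0.058]
ee_rot: [3.141, -0.001, 1.603]
force: [0.4, 0.2, 0.0]
width: 0.0612
```

Run:
```python
from h import *
s=st();print(wl(s['eef_pos']));grab('wrist','w11')
```

```text
t 15.5 p [0.4905 0.1226 0.058 ] rpy [ 1.7994e+02 -4.0000e-02  9.1850e+01] F [0.37 0.19 0.  ] M [-0.05 -0.01 -0.01] w 0.0612
[[-96.21136433   0.96261786  57.97289565]]
```

View pics/w11.png

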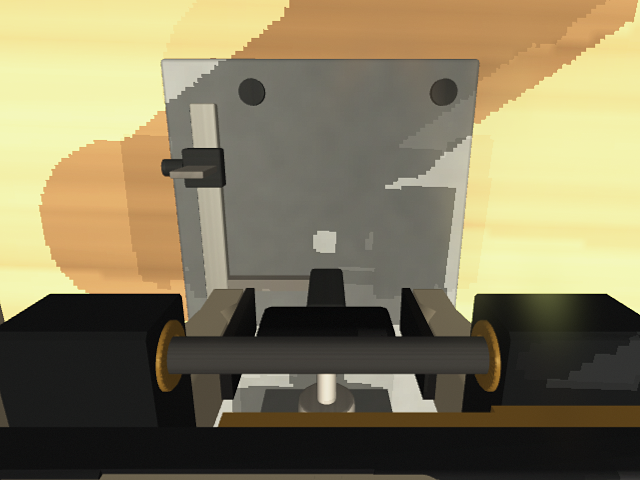

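Request:
step_arm(
  targets=[
    [[0,0,0],[0,0,0],0],
    [[0,0,0],[0,0,0],-0.5],
    [[0,0,0],[0,0,0],-1],
    [[0,0,0],[0,0,0],-1],
    [[0,0,0],[0,0,0],-1],
    [[0,0,0],[0,0,0],-1],
    [[0,0,0],[0,0,0],-1],
    [[0,0,0],[0,0,0],-1],
  ],
  grip_force=58,
)

```text
t: 16.35
eef_pos: [0.4902, 0.1219, 0.0577]
ee_rot: [3.141, 0.001, 1.603]
force: [2.8, -5.2, 4.3]
width: 0.0493
```

Run:
```python
from h import *
s=st();print(wl(s['eef_pos']))
```

```text
t 16.35 p [0.4902 0.1219 0.0577] rpy [1.7999e+02 3.0000e-02 9.1850e+01] F [ 2.79 -5.23  4.32] M [-1.83 -0.43  0.08] w 0.0493
[[-96.50199783   0.22627135  57.69920826]]
```

Request:
step_arm(
  targets=[
    [[-0.0005,-0.004,0],[0,0,0],-1],
    [[0,-0.008,0],[0,0,0],-1],
    [[0,-0.008,0],[0,0,0],-1],
    [[0,-0.008,0],[0,0,0],-1],
    [[0,-0.008,0],[0,0,0],-1],
    [[0,-0.008,0],[0,0,0],-1],
    [[0,-0.006,0],[0,0,0],-1],
    [[0,0,0],[0,0,0],-1],
  ],
)

```text
t: 17.15
eef_pos: [0.4412, 0.1204, 0.0577]
ee_rot: [3.139, -0.0, 1.604]
force: [11.3, -7.0, -6.5]
width: 0.0492
```

Run:
```python
from h import *
s=st();print(wl(s['eef_pos']));grab('wrist','w12');p,d,s=grab('scene','s12');s=st();print(wl(s['eef_pos']))
cv2.imwrite('pics/c12.png',cv2.resize(p[170:310,290:470,::-1],None,fx=4.2,fy=4.2,interpolation=cv2.INTER_CUBIC))
```

```text
t 17.15 p [0.4412 0.1204 0.0577] rpy [ 1.7985e+02 -3.0000e-02  9.1890e+01] F [11.35 -6.99 -6.51] M [-2.67 -3.84 -0.02] w 0.0492
[[-145.57617585    0.27137263   57.72051606]]
t 17.25 p [0.4416 0.1204 0.0577] rpy [ 1.7985e+02 -2.0000e-02  9.1890e+01] F [10.38 -7.11 -4.8 ] M [-2.69 -3.83 -0.  ] w 0.0497
[[-145.12866346    0.26622353   57.71806994]]
```

View pics/w12.png

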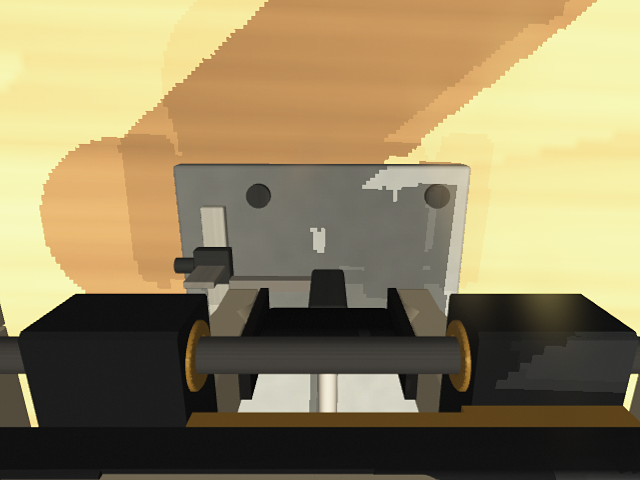

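View pics/c12.png

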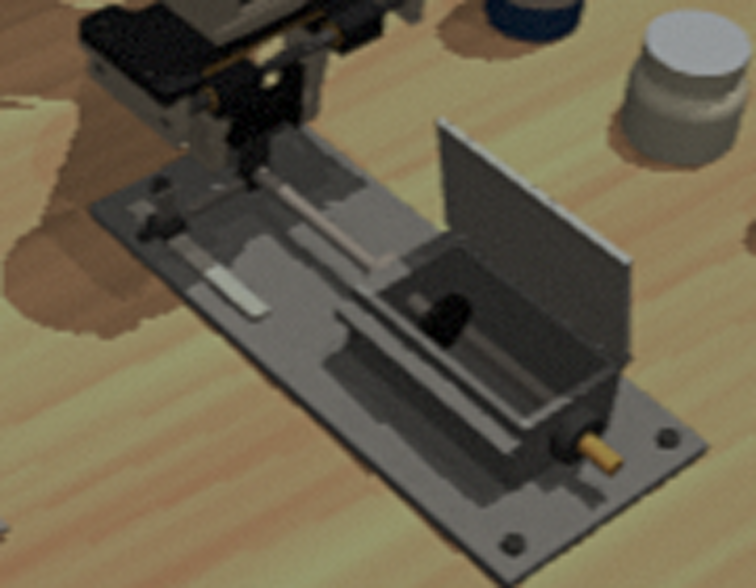

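Run:
```python
from h import *
im=np.load('pics/w12.npz')['p'][:,:,::-1]
cv2.imwrite('pics/c13.png',cv2.resize(im[235:315,165:325],None,fx=5,fy=5,interpolation=cv2.INTER_NEAREST))
```

```text
(no output)
```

View pics/c13.png

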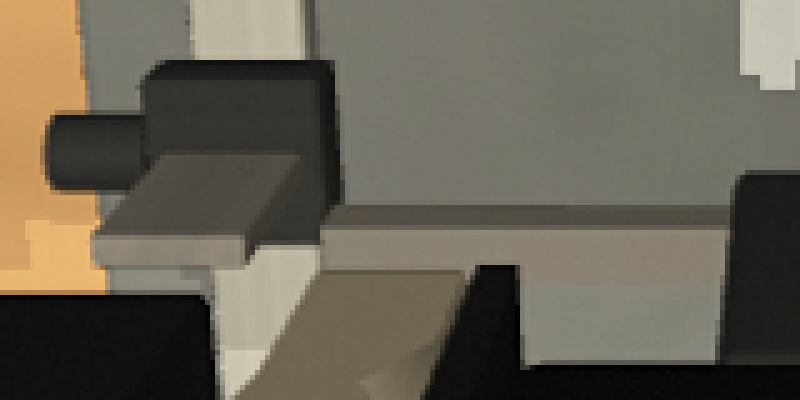

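Run:
```python
from h import *
t=np.load('pics/w12.npz');s={'eef_pos':t['pos'],'ee_rot':t['rot']}
r=lambda c,z:wl(ray('wrist',[[165+c[0]/5,235+c[1]/5]],z,s)).round(2)
print('fin top edges',r((170,237),.046),r((170,266),.046)); print('ptr top edges',r((600,229),.031),r((600,284),.031),r((340,229),.031)); print('tcp',wl(t['pos']))
print('fin base -x face',r((200,154),.024))
```

```text
fin top edges [[-153.33  -56.39   46.  ]] [[-150.53  -56.64   46.  ]]
ptr top edges [[-148.    -19.63   31.  ]] [[-142.2   -19.79   31.  ]] [[-147.95  -44.87   31.  ]]
tcp [[-145.57617585    0.27137263   57.72051606]]
fin base -x face [[-153.07  -60.03   24.  ]]
```

Request:
step_arm(
  targets=[
    [[0,-0.003,0],[0,0,0],-1],
    [[0,-0.003,0],[0,0,0],-1],
    [[0,-0.001,0],[0,0,0],-1],
    [[0,0,0],[0,0,0],-1],
    [[0,0,0],[0,0,0],-1],
    [[0,0,0],[0,0,0],-1],
    [[0,0,0],[0,0,0],-1],
    [[0,0,0],[0,0,0],-1],
  ],
)

```text
t: 18.05
eef_pos: [0.435, 0.1202, 0.0577]
ee_rot: [3.139, -0.0, 1.604]
force: [11.9, -7.1, -4.7]
width: 0.0495
```

Run:
```python
from h import *
s=st();print(wl(s['eef_pos']));p,d,s=grab('wrist','w13');s=st();print(wl(s['eef_pos']))
cv2.imwrite('pics/c14.png',cv2.resize(p[235:335,165:325,::-1],None,fx=5,fy=5,interpolation=cv2.INTER_NEAREST))
p,d,s=grab('scene','s13');cv2.imwrite('pics/c15.png',cv2.resize(p[190:260,295:375,::-1],None,fx=8,fy=8,interpolation=cv2.INTER_CUBIC))
```

```text
t 18.05 p [0.435  0.1202 0.0577] rpy [ 1.7983e+02 -1.0000e-02  9.1880e+01] F [11.86 -7.07 -4.74] M [-2.8  -4.05  0.03] w 0.0495
[[-151.76912366    0.28812969   57.71927848]]
t 18.1 p [0.435  0.1202 0.0577] rpy [ 1.7984e+02 -1.0000e-02  9.1880e+01] F [11.24 -7.66 -4.91] M [-2.78 -4.11 -0.02] w 0.0495
[[-151.78603878    0.26845392   57.70290695]]
```

View pics/c14.png

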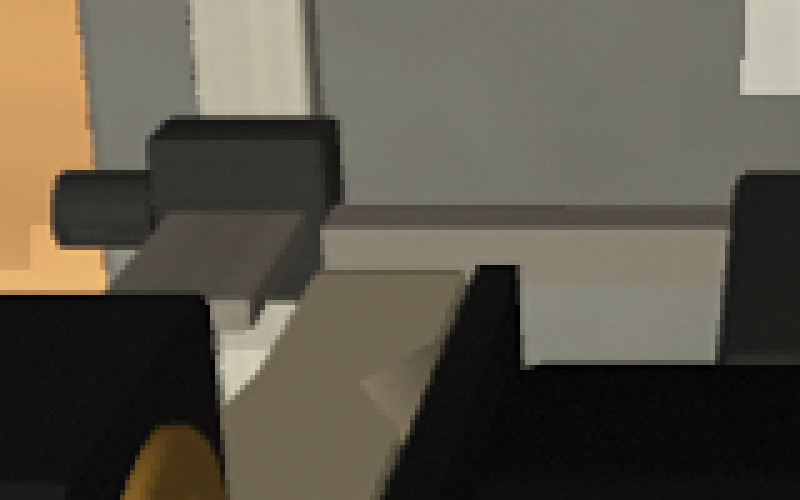

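View pics/c15.png

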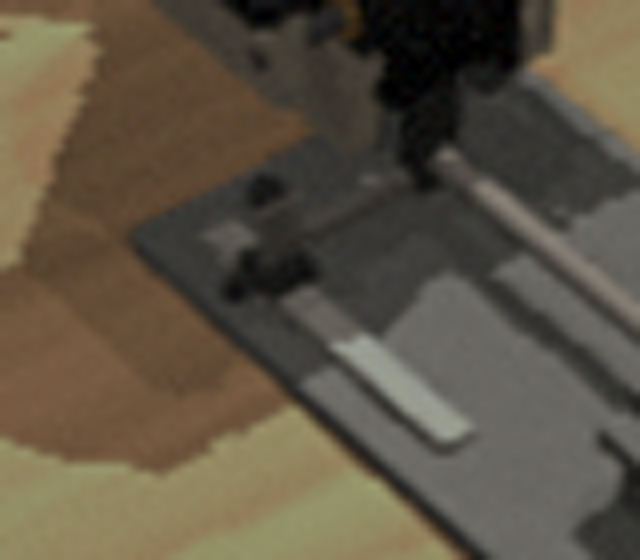

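View pics/s13.png

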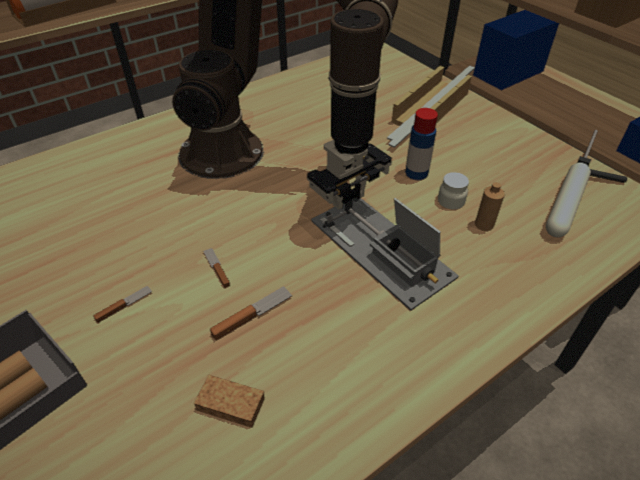

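Run:
```python
from h import *
t=np.load('pics/w13.npz');s={'eef_pos':t['pos'],'ee_rot':t['rot']}
r=lambda c,z:wl(ray('wrist',[[165+c[0]/5,235+c[1]/5]],z,s)).round(2)
print('fin top edges',r((235,298),.046),r((235,328),.046)); print('ptr top edges',r((600,229),.031),r((600,284),.031),r((340,229),.031))
print('fin base -x face',r((220,211),.024),'ptr lower -x edge',r((400,206),.025))
```

```text
fin top edges [[-153.61  -51.05   46.  ]] [[-150.65  -51.28   46.  ]]
ptr top edges [[-154.19  -19.62   31.  ]] [[-148.39  -19.78   31.  ]] [[-154.13  -44.86   31.  ]]
fin base -x face [[-153.16  -58.53   24.  ]] ptr lower -x edge [[-154.14  -40.19   25.  ]]
```

Request:
step_arm(
  targets=[
    [[0,-0.0005,0],[0,0,0],-1],
    [[0,0,0],[0,0,0],-1],
    [[0,0,0],[0,0,0],-1],
    [[0,0,0],[0,0,0],-1],
    [[0,0,0],[0,0,0],-1],
    [[0,0,0],[0,0,0],-1],
    [[0,0,0],[0,0,0],-1],
    [[0,0,0],[0,0,0],-1],
  ],
)

```text
t: 18.95
eef_pos: [0.4345, 0.1202, 0.0577]
ee_rot: [3.139, -0.0, 1.604]
force: [12.3, -7.2, -5.3]
width: 0.0495
```

Run:
```python
from h import *
s=st();print(wl(s['eef_pos']));p,d,s=grab('wrist','w14');s=st();print(wl(s['eef_pos']))
cv2.imwrite('pics/c16.png',cv2.resize(p[235:335,165:325,::-1],None,fx=5,fy=5,interpolation=cv2.INTER_NEAREST))
```

```text
t 18.95 p [0.4345 0.1202 0.0577] rpy [ 1.7983e+02 -2.0000e-02  9.1880e+01] F [12.3  -7.21 -5.3 ] M [-2.83 -4.11 -0.01] w 0.0495
[[-152.28334362    0.30276458   57.71590504]]
t 19.0 p [0.4345 0.1202 0.0577] rpy [ 1.7984e+02 -2.0000e-02  9.1880e+01] F [11.55 -7.19 -6.18] M [-2.84 -4.14  0.03] w 0.0499
[[-152.269578      0.29880942   57.71305169]]
```

View pics/c16.png

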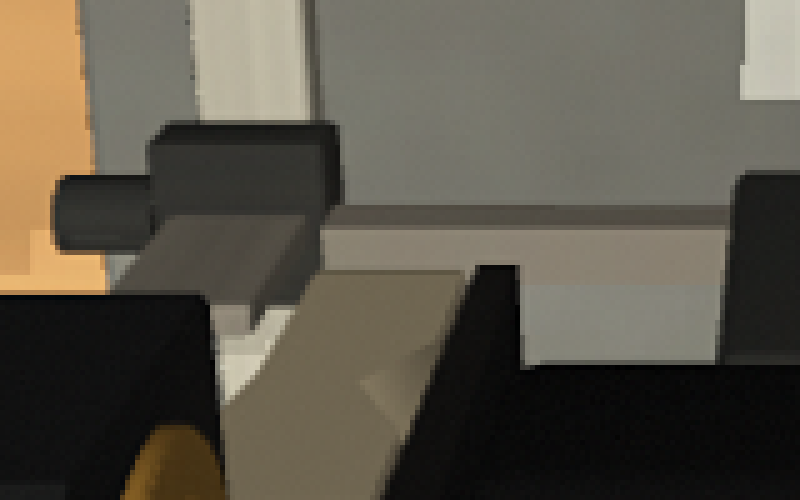

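Run:
```python
from h import *
ticket.job_done(); st()
```

```text
the job is handed in; nothing more can be done
the job is handed in; nothing more can be done
```

The job is handed in at about 19 s of the 54 s, with the gripper still holding the T-handle at the mark.

- **Cover:** I slid the 100 mm-handled putty knife's blade into the slit and levered the cover up along its arc. It stands at about 79°, judged by matching its lip corner in the scene picture. The forces matched blade contact only, and no other part of the arm came near the cover.
- **Knife:** It lies flat on the bench in the clear, roughly 18 cm to the loader's -y side, with no sign of slipping while it was held.
- **Rod:** I gripped the crossbar across its 50 mm width at 58 N and pulled it 55.8 mm. The pointer-to-mark distance measured before the pull was 55.7 mm.
- **Alignment check:** The last wrist picture I measured, before a final 0.5 mm nudge, puts the pointer at about -151.7 mm once that nudge is added. The mark read between -151.7 and -152.1 mm, so they agree to within about 0.5 mm. I looked at a picture after the nudge but did not measure it.
- **Holding force:** The arm was steady, with about 12 N of spring pull, 7 N sideways and 5 N vertical. The sideways load comes from a slight off-centre grip.

No check failed. The other things on the bench looked unmoved in the last scene picture; I judged that by eye.

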